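# Build the drying stack: discs, cups mouth-down, weight

## Task

Build up the drying stack on the round carrier plate: move the brass weight off the plate out of the way, lay all the brown drain discs there are flat on one another in the middle of the plate, then stack all the white cups on them into one upright tower, each cup mouth-down with its rim on the foot ring of the cup below, and last set the brass weight on the top cup. Keep everything neatly centred over the middle of the plate (within about 1 cm), leave the stack standing on its own, and do not disturb the other things on the bench.

Things in the scene. Friction and masses are not known exactly. Their poses are not given: they have to be found in the camera images.
- carrier_top (a point): Centre of the top face of the carrier plate: a flat round aluminium plate, 160 mm across and 12 mm thick, fixed to the bench; a thin blue circle 70 mm across and a blue dot are marked at its centre. z up.
- disc_1: Porous ceramic drain disc, red-brown, 64 mm across, 10 mm thick, 60 g, flat on both faces, with small dark dots on top; lies flat on the bench at the start. Origin at the centre of its underside, z up. Two or three discs are present.
- disc_2: Porous ceramic drain disc, red-brown, 64 mm across, 10 mm thick, 60 g, flat on both faces, with small dark dots on top; lies flat on the bench at the start. Origin at the centre of its underside, z up. Two or three discs are present.
- disc_3: Porous ceramic drain disc, red-brown, 64 mm across, 10 mm thick, 60 g, flat on both faces, with small dark dots on top; lies flat on the bench at the start. Origin at the centre of its underside, z up. Two or three discs are present.
- cup_1: White plastic cup, 80 g, standing mouth-down (keep it so): 60 mm across (58 at mid-height), 50 mm high, wall 4 mm, mouth rim at the bottom; closed end on top with a flat foot ring 44 to 60 mm across, middle sunk 2 mm. A cup's rim rests on the foot ring below, nothing locates it; a stack grows 50 mm a cup. Origin: centre of the mouth (underside as it stands), z up. Three or four are present.
- cup_2: White plastic cup, 80 g, standing mouth-down (keep it so): 60 mm across (58 at mid-height), 50 mm high, wall 4 mm, mouth rim at the bottom; closed end on top with a flat foot ring 44 to 60 mm across, middle sunk 2 mm. A cup's rim rests on the foot ring below, nothing locates it; a stack grows 50 mm a cup. Origin: centre of the mouth (underside as it stands), z up. Three or four are present.
- cup_3: White plastic cup, 80 g, standing mouth-down (keep it so): 60 mm across (58 at mid-height), 50 mm high, wall 4 mm, mouth rim at the bottom; closed end on top with a flat foot ring 44 to 60 mm across, middle sunk 2 mm. A cup's rim rests on the foot ring below, nothing locates it; a stack grows 50 mm a cup. Origin: centre of the mouth (underside as it stands), z up. Three or four are present.
- cup_4: White plastic cup, 80 g, standing mouth-down (keep it so): 60 mm across (58 at mid-height), 50 mm high, wall 4 mm, mouth rim at the bottom; closed end on top with a flat foot ring 44 to 60 mm across, middle sunk 2 mm. A cup's rim rests on the foot ring below, nothing locates it; a stack grows 50 mm a cup. Origin: centre of the mouth (underside as it stands), z up. Three or four are present.
- weight: Brass hold-down weight, 300 g: a round body 56 mm across and 24 mm high with a knob on top, 25 mm across, whose grip runs from 34 to 52 mm above the underside. At the start it stands near the middle of the carrier plate. Origin at the centre of its underside, z up.
- beaker: Bystander: clear beaker, 55 mm across, 70 mm high, at the back left; origin at the centre of its underside.
- blue_cap_bottle: Bystander: small bottle with blue cap, 60 mm across, 120 mm high, at the back right; origin at the centre of its underside.
- red_cap_bottle: Bystander: small bottle with red cap, 49 mm across, 90 mm high, at the back left; origin at the centre of its underside.
- timer: Bystander: flat grey bench timer, 62 x 62 x 18 mm, right of the screen; origin at the centre of its underside.
- tape_roll: Bystander: roll of cream tape lying flat, 75 mm across, 19 mm high, behind the plate; origin at the centre of its underside.
Not all that is in view belongs to the job. What is shaped like the cup_2 but orange is not meant.

How it is judged (in metres and radians):
On the way, in this order (a step that is already met when the one before it is completed fails the run):
1. All drain discs present lie in one flat, centred stack in the middle of the carrier plate, released (horizontal distance between each of disc_1, disc_2, disc_3 and carrier_top below 0.01 m and angle between each of disc_1, disc_2, disc_3's own z axis and vertical below 0.08 rad and linear speed of each of disc_1, disc_2, disc_3 below 0.03 m/s and contact force between the fingers and disc_1 below 0.3 N and contact force between the fingers and disc_2 below 0.3 N and contact force between the fingers and disc_3 below 0.3 N and (z of disc_2 in the frame of disc_1 above 0.007 m or z of disc_2 in the frame of disc_1 below -0.007 m) and (z of disc_3 in the frame of disc_1 above 0.007 m or z of disc_3 in the frame of disc_1 below -0.007 m) and (z of disc_3 in the frame of disc_2 above 0.007 m or z of disc_3 in the frame of disc_2 below -0.007 m)), for 0.2 s.
2. All cups present stand mouth-down in one centred tower on the discs, released (all of step 1 and horizontal distance between each of cup_1, cup_2, cup_3, cup_4 and carrier_top below 0.01 m and angle between each of cup_1, cup_2, cup_3, cup_4's own z axis and vertical below 0.08 rad and linear speed of each of cup_1, cup_2, cup_3, cup_4 below 0.03 m/s and contact force between the fingers and cup_1 below 0.3 N and contact force between the fingers and cup_2 below 0.3 N and contact force between the fingers and cup_3 below 0.3 N and contact force between the fingers and cup_4 below 0.3 N and (z of cup_2 in the frame of cup_1 above 0.045 m or z of cup_2 in the frame of cup_1 below -0.045 m) and (z of cup_3 in the frame of cup_1 above 0.045 m or z of cup_3 in the frame of cup_1 below -0.045 m) and (z of cup_3 in the frame of cup_2 above 0.045 m or z of cup_3 in the frame of cup_2 below -0.045 m) and (z of cup_4 in the frame of cup_1 above 0.045 m or z of cup_4 in the frame of cup_1 below -0.045 m) and (z of cup_4 in the frame of cup_2 above 0.045 m or z of cup_4 in the frame of cup_2 below -0.045 m) and (z of cup_4 in the frame of cup_3 above 0.045 m or z of cup_4 in the frame of cup_3 below -0.045 m) and z of each of cup_1, cup_2, cup_3, cup_4 in the frame of disc_1 above 0.006 m and z of each of cup_1, cup_2, cup_3, cup_4 in the frame of disc_2 above 0.006 m and z of each of cup_1, cup_2, cup_3, cup_4 in the frame of disc_3 above 0.006 m), for 0.2 s.
3. The weight stands on the top cup (all of step 2 and horizontal distance between weight and carrier_top below 0.01 m and angle between weight's own z axis and vertical below 0.08 rad and linear speed of weight below 0.03 m/s and contact force between the fingers and weight below 0.3 N and z of weight in the frame of cup_1 above 0.045 m and z of weight in the frame of cup_2 above 0.045 m and z of weight in the frame of cup_3 above 0.045 m and z of weight in the frame of cup_4 above 0.045 m), for 0.2 s.
At the end, for the whole second after the job is handed in: All discs and cups present and the weight stand in one stack on the carrier plate, discs lowest, then the cups mouth-down rim on foot ring, the weight on top; each centre within 10 mm (horizontally) of the plate's centre, tilted less than 0.08 rad, at rest and released (all of step 3); the robot touches nothing.
It fails at once if a bystander (beaker, bottles, timer, tape roll) is shoved more than 40 mm or knocked over (distance of any of beaker, blue_cap_bottle, red_cap_bottle, timer, tape_roll from where it was at the start of the episode above 0.04 m or angle between any of beaker, blue_cap_bottle, red_cap_bottle's own z axis and vertical above 0.6 rad).
Of cup_1, cup_2, cup_3, cup_4 only 3 to 4 are there at a start; the rules pass over those that are not, and their reading is None.
Of disc_1, disc_2, disc_3 only 2 to 3 are there at a start; the rules pass over those that are not, and their reading is None.
At some moment in a run one of weight may be knocked a few centimetres aside while the robot is not near it.
It also fails if it takes over 210 s, if anything falls off the work surface, if the arm or the gripper's body presses on something with over 40 N, if the wrist force passes 120 N, or if a joint passes its speed limit or range.

## Robot

A 7-joint arm with a two-finger parallel gripper is mounted at the origin on a cart in front of the work surface, level with it; the furniture and walls round the work are solid. World frame = base frame: x ahead of the robot, y to its left, z up, the work surface at z = 0. Lengths are in mm, angles in rad, forces in N, time in s.
With the tool pointing down it reaches from about 400 to 875 mm from the base axis. Payload 4.4 kg.
Tool frame: the origin (TCP) lies at the very end of the fingers, on their centre line; the grasp point (between the pads) lies 19 mm behind it; z points along the fingers, y is the line along which they close (so a half turn about z gives the same grasp; the last joint's range is limited). The gripper opens to 85 mm and grips with 20 to 120 N. Pads are 22 mm wide; open, the fingers measure 114 mm over their backs; the gripper's body (76 mm by 85 mm) begins 54 mm behind the grasp point. The pads swing forward as they close: fully open they stand 13 mm farther back than shut.
Start: joints at [1.231, 0.628, 0.038, 1.517, -0.027, 0.996, -0.02], TCP at [175.782, -625.794, 231.313] pointing down, gripper open.
Joint ranges: [-3.06, 3.06], [-0.37, 2.12], [-1.25, 1.32], [0.18, 2.47], [-1.1, 4.24], [0.23, 1.98], [-2.94, 2.94]. Speed limits (rad/s): [2.57, 2.57, 3.14, 3.14, 3.14, 3.14, 3.14].

## Interface

Orientations are given as [roll, pitch, yaw] about the fixed x, y, z axes, in that order (R = Rz(yaw) Ry(pitch) Rx(roll)).
In Python, from cell import ctrl gives the robot as it stands.
- The arm moves only by the tool jog_arm, never from a script. Its argument "plan" is a list of rows, each an object of numbers: "tx", "ty", "tz": the shift along the tool's x, y, z as a fraction of full scale; "wx", "wy", "wz": the turn, a rotation vector about the tool's x, y, z as a fraction of full scale; "claw": the closure, from 0 (fully open) to 1 (shut). In form: [{"tx": .., "ty": .., "tz": .., "wx": .., "wy": .., "wz": .., "claw": ..}, ...]. A call has 1 to 12 rows; each row is the pose to reach, as a shift and turn from the pose commanded when the call began, along the tool's axes at that moment; what a row does not reach only later rows make up. Full scale, the value 1, is 300 mm for a shift and 90 degrees for a turn. A row lasts 1/10 s, in which the tool goes at most 50 mm and 8.59 degrees, less where a joint would pass 70% of its speed; a pose out of reach is approached as far as the arm can. A call with a number of a shift or a turn outside -1 to 1 is refused whole. A call with a gripper value outside its range is refused whole. The fingers move at their own pace and stop on an object; the grip force is fixed at half the most. Time passes only in rows, so rows that repeat a pose let the fingers close. It gives the time, the measured TCP pose, the force, the opening and the grip force at its end, in the units of the state.
- ctrl.read_state(): the state, without advancing time (a new reading comes with each control period).
- ctrl.get_image(name): name is "scene" or "top"; returns a dict with "img" (480x640x3 uint8, red, green, blue), "depth" (480x640 float32, mm along the optical axis (not along the pixel's ray), 0 where there is no reading), "fx", "fy", "cx", "cy" (pixels), "position" and "orientation" of the camera in the world. Camera axes: x right, y down, z forward; pixel columns grow to the right and rows downward; lengths in mm; the calibration is good to about 2 mm. A picture is of the moment at which its call begins.
- ctrl.finish_job(): hands the job in; it is judged then, once.
Trained networks look in a picture, given as the dict that the camera call returned (one of the last four; its "shot" number tells which), for a name from the list of things; names that differ only in an ending like _2 or _b are one class to them, and where a whole thing is asked for, a point or a joint stands for the part that bears it (a point fixed in the world has none). Each returns a list of dicts, best first, with "score" (0 to 1); they miss things now and then, are a little off and sometimes report something else, mostly with a low value. They report only what shows in the picture. A call takes as long as a camera call. They do not tell look-alikes from the thing itself.
- ctrl.trace(picture, thing): "pixels" (480x640 bool, what is visible of it) and "extent" ([centre column, centre row, width, height] in pixels, round what is visible of it).
The state is a dict: "clock": time; "qpos": joint angles; "qd": joint speeds; "tau": joint torques, N m; "eef_pos": TCP position; "tool_rot": TCP orientation; "force": force on the tool from outside, world axes, zero at the start; "torque": the same for the moment, N m; "width": finger opening in mm; "gripper_force": force on a finger pad.
Only numpy, scipy, OpenCV 4.12 (cv2) and the standard library are available. Lean on these libraries where they do the work, as an engineer would, in place of code of your own. Each camera call takes 0.05 s, during which the arm holds its last target. There are 200 camera calls.

## Working session

There is one attempt and no reset: what is moved stays moved. The work goes in short steps, Python scripts to look and compute and a tool call to move; the robot and the scene stay as the last step left them, time stands still between calls to the robot, and variables do not carry over. Pictures are saved under pics/ and viewed, at most 14 in all, crops included, and the job is handed in when it is done.

Besides the shell and the picture viewer there is one more tool, called after "Request:" as name([rows], argument=value, ...), one row to a line, values as JSON. jog_arm: Moves the arm, as the interface text tells. Shift numbers are shares of 300 mm and turn numbers shares of 90 degrees, none past 1 either way. Its arguments: {"type":"object","properties":{"plan":{"type":"array"}},"required":["plan"]}

```bash
ls; mkdir -p pics; cat > h.py <<'E'
import numpy as np,cv2
from scipy.spatial.transform import Rotation as R
from cell import ctrl
def rot(p):
    o=np.array(p['orientation'],float)
    return o if o.shape==(3,3) else (R.from_euler('xyz',o).as_matrix() if o.size==3 else R.from_quat(o).as_matrix())
def world(p):
    d=p['depth'];v,u=np.mgrid[:480,:640]
    c=np.stack([(u-p['cx'])/p['fx']*d,(v-p['cy'])/p['fy']*d,d],-1)
    w=c@rot(p).T+np.array(p['position']); w[d==0]=np.nan
    return w
def save(p,n): cv2.imwrite(f'pics/{n}.png',p['img'][:,:,::-1])
E
python3 - <<'E'
from h import *
for n in ('top','scene'):
    p=ctrl.get_image(n); save(p,n+'0'); print(n,p['position'],p['orientation'],p['fx'],p['cx'],p['cy'])
    w=world(p)
    for t in ('disc_1','cup_1','weight','beaker','blue_cap_bottle','red_cap_bottle','timer','tape_roll'):
        for r in ctrl.trace(p,t):
            q=w[r['pixels']]; z=np.nanpercentile(q[:,2],95)
            s=q[abs(q[:,2]-z)<4]
            print(t,round(r['score'],2),np.round(r['extent']),'z',round(z,1),'topc',np.round((np.nanmin(s,0)+np.nanmax(s,0))/2)[:2],'size',np.round(np.nanmax(s,0)-np.nanmin(s,0))[:2])
print(ctrl.read_state())
E
```

```text
pics
top [ 478.20965194  -61.52742757 1607.20328427] [-3.0780254  -0.01151244 -1.58739998] 588.5702466574553 309.24984444553866 239.20135892900504
disc_1 0.79 [426. 292.  20.  20.] z 17.0 topc [ 431. -396.] size [59. 62.]
disc_1 0.75 [437. 255.  26.  24.] z 17.3 topc [ 529. -429.] size [57. 62.]
cup_1 0.83 [217. 309.  24.  26.] z 55.9 topc [397. 166.] size [57. 58.]
cup_1 0.78 [240. 275.  25.  22.] z 56.0 topc [486. 101.] size [55. 56.]
cup_1 0.72 [169. 313.  28.  21.] z 55.3 topc [389. 297.] size [57. 57.]
cup_1 0.65 [143. 278.  31.  23.] z 55.9 topc [483. 364.] size [55. 58.]
cup_1 0.57 [195. 282.  22.  21.] z 56.6 topc [475. 222.] size [55. 56.]
weight 0.7 [380. 276.  22.  25.] z 67.2 topc [ 476. -269.] size [21. 24.]
beaker 0.68 [156. 222.  26.  13.] z 154.8 topc [624. 287.] size [0. 2.]
blue_cap_bottle 0.76 [466. 223.  30.  26.] z 124.1 topc [ 616. -502.] size [34. 37.]
blue_cap_bottle 0.48 [169. 312.  28.  23.] z 55.3 topc [389. 297.] size [57. 57.]
blue_cap_bottle 0.3 [377. 280.  56.  61.] z 19.6 topc [ 469. -264.] size [156. 154.]
red_cap_bottle 0.87 [144. 184.  26.  23.] z 9
[... 1201 characters left out ...]
ize [79. 75.]
{'clock': 0.9, 'qpos': array([ 1.23119201,  0.62839361,  0.03850587,  1.51738967, -0.02698611,
        0.99627454, -0.02001115]), 'qd': array([-0.00088868, -0.00033177,  0.00063437, -0.00103828,  0.00054989,
        0.00080332, -0.00046502]), 'tau': array([ 5.27840693e-04, -5.63275945e+01,  1.22511450e+00, -1.93788975e+01,
        1.08309111e-02,  1.36595936e-03, -1.71556695e-05]), 'eef_pos': array([ 175.78464173, -625.80961995,  231.32099125]), 'tool_rot': array([ 3.14153985e+00, -2.27224276e-05,  2.73771197e-01]), 'force': array([-0.65503041,  0.21360013, -0.30819367]), 'torque': array([ 0.04848007, -0.00905519,  0.01066381]), 'gripper_force': 0.0, 'width': 85.75846434913458}
```

View pics/top0.png

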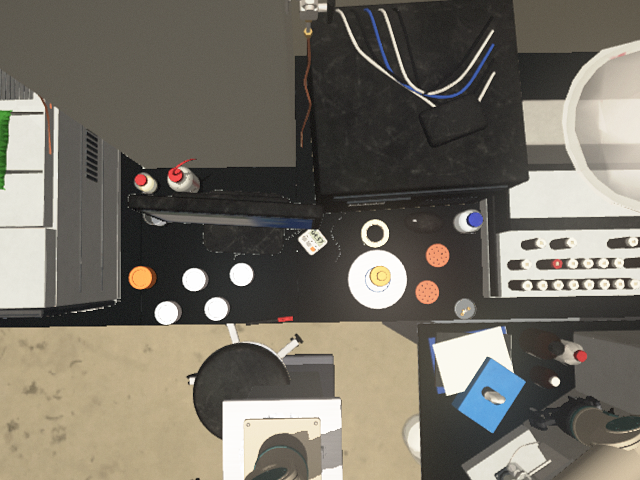

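View pics/scene0.png

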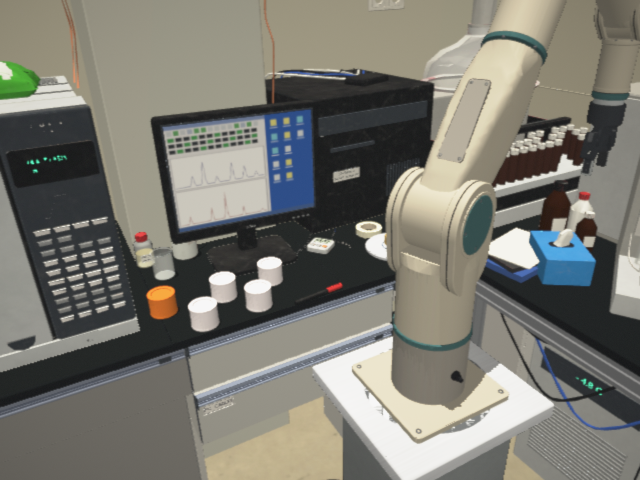

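```bash
python3 - <<'E'
import cv2,numpy as np
a=cv2.imread('pics/top0.png');b=cv2.imread('pics/scene0.png')
A=cv2.resize(a[255:335,120:280],(800,400),interpolation=2);B=cv2.resize(a[200:320,330:490],(400,300),interpolation=2)
A=cv2.resize(A,(600,300));cv2.imwrite('pics/crop.png',np.vstack([A,np.hstack([B,np.zeros((300,200,3),np.uint8)])]))
E
```

```text
(no output)
```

View pics/crop.png

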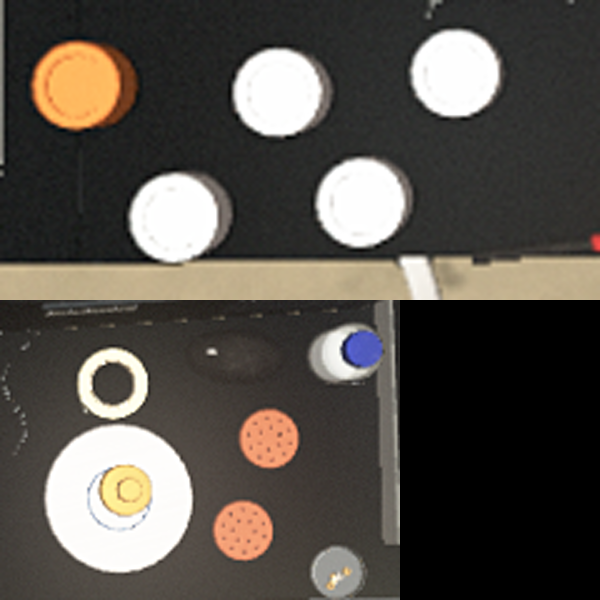

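```bash
cat >> h.py <<'E'
def ray(p,u,v,z):
    d=rot(p)@np.array([(u-p['cx'])/p['fx'],(v-p['cy'])/p['fy'],1]); o=np.array(p['position'])
    return (o+d*(z-o[2])/d[2])[:2]
def locate(p,win,zlo,zhi,zt):
    "centre of the biggest blob in window (c0,r0,c1,r1) whose depth height is zlo..zhi; zt true height"
    w=world(p)[:,:,2]; m=np.zeros((480,640),np.uint8); c0,r0,c1,r1=win
    m[r0:r1,c0:c1]=((w>zlo)&(w<zhi))[r0:r1,c0:c1]
    n,l,s,c=cv2.connectedComponentsWithStats(m); i=1+np.argmax(s[1:,4])
    ct=max(cv2.findContours((l==i).astype(np.uint8),0,1)[0],key=len)
    (u,v),r=cv2.minEnclosingCircle(ct)
    return np.round(ray(p,c[i][0],c[i][1],zt),1),np.round(ray(p,u,v,zt),1),'dia',round(2*r*(p['position'][2]-zt)/p['fx'],1),'z',round(float(np.median(w[l==i])),1)
E
python3 - <<'E'
from h import *
p=ctrl.get_image('top')
print('bench z',np.nanmedian(world(p)[290:300,300:330,2]))
print('plate',locate(p,(340,240,415,315),13,25,12))
print('knob',locate(p,(360,255,400,300),58,72,52))
for n,c in dict(d1=(427,292),d2=(437,255)).items(): print(n,locate(p,(c[0]-18,c[1]-18,c[0]+18,c[1]+18),10,22,10))
for n,c in dict(a=(217,309),b=(241,274),c=(168,313),d=(195,280)).items(): print(n,locate(p,(c[0]-18,c[1]-18,c[0]+18,c[1]+18),48,62,50))
E
```

```text
bench z 0.9876678664479641
plate (array([ 466.8, -263.7]), array([ 467.7, -263.5]), 'dia', np.float64(159.9), 'z', 15.5)
knob (array([ 476.8, -270.7]), array([ 477.2, -270.5]), 'dia', np.float64(25.1), 'z', 64.7)
d1 (array([ 432. , -398.1]), array([ 431.6, -398.1]), 'dia', np.float64(64.3), 'z', 12.8)
d2 (array([ 531.7, -429.3]), array([ 528. , -432.3]), 'dia', np.float64(68.3), 'z', 13.0)
a (array([397.6, 166.5]), array([397.2, 166.9]), 'dia', np.float64(60.3), 'z', 51.5)
b (array([487.2, 100.2]), array([486.6,  99.9]), 'dia', np.float64(60.0), 'z', 51.2)
c (array([389.1, 297.4]), array([389.3, 297.6]), 'dia', np.float64(61.0), 'z', 51.5)
d (array([475.3, 224.8]), array([475.3, 224.5]), 'dia', np.float64(60.3), 'z', 51.5)
```

Request:
jog_arm([
  {"tx": 0.1, "ty": -0.08, "tz": 0, "wz": 0.05},
  {"tx": 0.25, "ty": -0.2, "wz": 0.1},
  {"tx": 0.4, "ty": -0.33, "wz": 0.15},
  {"tx": 0.55, "ty": -0.46, "wz": 0.1743},
  {"tx": 0.698, "ty": -0.586, "wz": 0.1743},
  {"tx": 0.698, "ty": -0.586, "wz": 0.1743},
  {"tx": 0.698, "ty": -0.586, "wz": 0.1743},
  {"tx": 0.698, "ty": -0.586, "wz": 0.1743},
])

```text
invalid input at $.plan[0]: expected keys tx, ty, tz, wx, wy, wz, claw
```

Request:
jog_arm([
  {"tx": 0.1, "ty": -0.08, "tz": 0, "wx": 0, "wy": 0, "wz": 0.05, "claw": 0},
  {"tx": 0.25, "ty": -0.2, "tz": 0, "wx": 0, "wy": 0, "wz": 0.1, "claw": 0},
  {"tx": 0.4, "ty": -0.33, "tz": 0, "wx": 0, "wy": 0, "wz": 0.15, "claw": 0},
  {"tx": 0.55, "ty": -0.46, "tz": 0, "wx": 0, "wy": 0, "wz": 0.1743, "claw": 0},
  {"tx": 0.698, "ty": -0.586, "tz": 0, "wx": 0, "wy": 0, "wz": 0.1743, "claw": 0},
  {"tx": 0.698, "ty": -0.586, "tz": 0, "wx": 0, "wy": 0, "wz": 0.1743, "claw": 0},
  {"tx": 0.698, "ty": -0.586, "tz": 0, "wx": 0, "wy": 0, "wz": 0.1743, "claw": 0},
  {"tx": 0.698, "ty": -0.586, "tz": 0, "wx": 0, "wy": 0, "wz": 0.1743, "claw": 0},
])

```text
clock: 1.75
eef_pos: [330.4, -399.7, 231.6]
tool_rot: [3.141, -0.0, 0.002]
force: [-0.1, 0.4, -0.1]
width: 85.6
gripper_force: 0.0
```

Request:
jog_arm([
  {"tx": 0.15, "ty": -0.13, "tz": 0, "wx": 0, "wy": 0, "wz": 0, "claw": 0},
  {"tx": 0.3, "ty": -0.26, "tz": 0.05, "wx": 0, "wy": 0, "wz": 0, "claw": 0},
  {"tx": 0.42, "ty": -0.37, "tz": 0.15, "wx": 0, "wy": 0, "wz": 0, "claw": 0},
  {"tx": 0.489, "ty": -0.431, "tz": 0.28, "wx": 0, "wy": 0, "wz": 0, "claw": 0},
  {"tx": 0.489, "ty": -0.431, "tz": 0.4, "wx": 0, "wy": 0, "wz": 0, "claw": 0},
  {"tx": 0.489, "ty": -0.431, "tz": 0.5, "wx": 0, "wy": 0, "wz": 0, "claw": 0},
  {"tx": 0.489, "ty": -0.431, "tz": 0.58, "wx": 0, "wy": 0, "wz": 0, "claw": 0},
  {"tx": 0.489, "ty": -0.431, "tz": 0.64, "wx": 0, "wy": 0, "wz": 0, "claw": 0},
  {"tx": 0.489, "ty": -0.431, "tz": 0.64, "wx": 0, "wy": 0, "wz": 0, "claw": 0},
  {"tx": 0.489, "ty": -0.431, "tz": 0.64, "wx": 0, "wy": 0, "wz": 0, "claw": 0},
])

```text
clock: 2.75
eef_pos: [476.1, -272.3, 39.4]
tool_rot: [3.141, 0.0, -0.002]
force: [1.1, -0.2, -0.0]
width: 85.2
gripper_force: 0.0
```

Request:
jog_arm([
  {"tx": 0, "ty": 0, "tz": 0, "wx": 0, "wy": 0, "wz": 0, "claw": 1},
  {"tx": 0, "ty": 0, "tz": 0, "wx": 0, "wy": 0, "wz": 0, "claw": 1},
  {"tx": 0, "ty": 0, "tz": 0, "wx": 0, "wy": 0, "wz": 0, "claw": 1},
  {"tx": 0, "ty": 0, "tz": 0, "wx": 0, "wy": 0, "wz": 0, "claw": 1},
  {"tx": 0, "ty": 0, "tz": 0, "wx": 0, "wy": 0, "wz": 0, "claw": 1},
  {"tx": 0, "ty": 0, "tz": 0, "wx": 0, "wy": 0, "wz": 0, "claw": 1},
  {"tx": 0, "ty": 0, "tz": 0, "wx": 0, "wy": 0, "wz": 0, "claw": 1},
  {"tx": 0, "ty": 0, "tz": 0, "wx": 0, "wy": 0, "wz": 0, "claw": 1},
])

```text
clock: 3.55
eef_pos: [476.9, -270.5, 40.2]
tool_rot: [3.141, -0.001, 0.0]
force: [-0.4, 0.5, 5.5]
width: 22.9
gripper_force: 58.5
```

Request:
jog_arm([
  {"tx": 0, "ty": 0, "tz": -0.06, "wx": 0, "wy": 0, "wz": 0, "claw": 1},
  {"tx": 0, "ty": 0, "tz": -0.13, "wx": 0, "wy": 0, "wz": 0, "claw": 1},
  {"tx": -0.01, "ty": -0.1, "tz": -0.13, "wx": 0, "wy": 0, "wz": 0, "claw": 1},
  {"tx": -0.03, "ty": -0.24, "tz": -0.13, "wx": 0, "wy": 0, "wz": 0, "claw": 1},
  {"tx": -0.05, "ty": -0.38, "tz": -0.13, "wx": 0, "wy": 0, "wz": 0, "claw": 1},
  {"tx": -0.057, "ty": -0.5, "tz": -0.13, "wx": 0, "wy": 0, "wz": 0, "claw": 1},
  {"tx": -0.057, "ty": -0.567, "tz": -0.1, "wx": 0, "wy": 0, "wz": 0, "claw": 1},
  {"tx": -0.057, "ty": -0.567, "tz": -0.05, "wx": 0, "wy": 0, "wz": 0, "claw": 1},
  {"tx": -0.057, "ty": -0.567, "tz": 0, "wx": 0, "wy": 0, "wz": 0, "claw": 1},
  {"tx": -0.057, "ty": -0.567, "tz": 0.02, "wx": 0, "wy": 0, "wz": 0, "claw": 1},
  {"tx": -0.057, "ty": -0.567, "tz": 0.037, "wx": 0, "wy": 0, "wz": 0, "claw": 1},
  {"tx": -0.057, "ty": -0.567, "tz": 0.037, "wx": 0, "wy": 0, "wz": 0, "claw": 1},
])

```text
clock: 4.75
eef_pos: [459.4, -100.7, 28.4]
tool_rot: [-3.142, -0.0, -0.0]
force: [-0.3, 0.5, -2.2]
width: 23.1
gripper_force: 59.6
```

Request:
jog_arm([
  {"tx": 0, "ty": 0, "tz": 0, "wx": 0, "wy": 0, "wz": 0, "claw": 0},
  {"tx": 0, "ty": 0, "tz": 0, "wx": 0, "wy": 0, "wz": 0, "claw": 0},
  {"tx": 0, "ty": 0, "tz": 0, "wx": 0, "wy": 0, "wz": 0, "claw": 0},
  {"tx": 0, "ty": 0, "tz": 0, "wx": 0, "wy": 0, "wz": 0, "claw": 0},
  {"tx": 0, "ty": 0, "tz": 0, "wx": 0, "wy": 0, "wz": 0, "claw": 0},
  {"tx": 0, "ty": 0, "tz": 0, "wx": 0, "wy": 0, "wz": 0, "claw": 0},
  {"tx": 0, "ty": 0, "tz": -0.1, "wx": 0, "wy": 0, "wz": 0, "claw": 0},
  {"tx": 0, "ty": 0, "tz": -0.2, "wx": 0, "wy": 0, "wz": 0, "claw": 0},
  {"tx": 0, "ty": 0, "tz": -0.35, "wx": 0, "wy": 0, "wz": 0, "claw": 0},
  {"tx": 0, "ty": 0.1, "tz": -0.4, "wx": 0, "wy": 0, "wz": 0, "claw": 0},
  {"tx": 0, "ty": 0.1, "tz": -0.4, "wx": 0, "wy": 0, "wz": 0, "claw": 0},
])

```text
clock: 5.85
eef_pos: [461.3, -134.5, 151.0]
tool_rot: [3.138, -0.007, -0.004]
force: [-0.8, -0.2, 0.6]
width: 85.4
gripper_force: 0.0
```

```bash
python3 - <<'E'
from h import *
s=ctrl.read_state();print(s['eef_pos'],s['tool_rot'])
p=ctrl.get_image('top'); save(p,'t1')
for t in ('carrier_top','disc_1','weight'):
    for r in ctrl.trace(p,t): print(t,r['score'],r['extent'])
w=world(p)
# blue ring centre: bluish pixels on plate
i=p['img'].astype(int); m=np.zeros((480,640),bool); m[260:305,350:405]=((i[...,2]-i[...,0])>15)[260:305,350:405]
v,u=np.nonzero(m); print(len(u))
if len(u)>5: print('ring ray',ray(p,(u.min()+u.max())/2,(v.min()+v.max())/2,12),ray(p,u.mean(),v.mean(),12),u.min(),u.max(),v.min(),v.max())
try: print('plate',locate(p,(340,240,415,315),10,22,12))
except Exception as e: print(e)
E
```

```text
[ 461.32206945 -134.54771472  151.02846234] [ 3.13780589 -0.00661993 -0.00410263]
carrier_top 0.76 [378.1, 279.6, 52.0, 58.2]
disc_1 0.8 [435.5, 254.2, 24.7, 24.8]
disc_1 0.56 [427.4, 294.1, 22.5, 21.5]
disc_1 0.45 [379.3, 281.2, 55.0, 60.6]
weight 0.62 [314.3, 276.6, 11.8, 10.5]
weight 0.31 [145.9, 183.7, 25.6, 21.7]
31
ring ray [ 468.4606257  -268.65651485] [ 466.46803236 -273.15836704] 368 390 267 291
plate (array([ 471.3, -277.8]), array([ 467.8, -263.6]), 'dia', np.float64(160.0), 'z', 14.1)
```

Request:
jog_arm([
  {"tx": 0, "ty": 0.1, "tz": 0, "wx": 0, "wy": 0, "wz": -0.08, "claw": 0},
  {"tx": -0.03, "ty": 0.25, "tz": 0, "wx": 0, "wy": 0, "wz": -0.16, "claw": 0},
  {"tx": -0.05, "ty": 0.4, "tz": 0, "wx": 0, "wy": 0, "wz": -0.24, "claw": 0},
  {"tx": -0.07, "ty": 0.55, "tz": 0, "wx": 0, "wy": 0, "wz": -0.32, "claw": 0},
  {"tx": -0.09, "ty": 0.7, "tz": 0, "wx": 0, "wy": 0, "wz": -0.382, "claw": 0},
  {"tx": -0.095, "ty": 0.82, "tz": 0.05, "wx": 0, "wy": 0, "wz": -0.382, "claw": 0},
  {"tx": -0.095, "ty": 0.892, "tz": 0.15, "wx": 0, "wy": 0, "wz": -0.382, "claw": 0},
  {"tx": -0.095, "ty": 0.892, "tz": 0.28, "wx": 0, "wy": 0, "wz": -0.382, "claw": 0},
  {"tx": -0.095, "ty": 0.892, "tz": 0.38, "wx": 0, "wy": 0, "wz": -0.382, "claw": 0},
  {"tx": -0.095, "ty": 0.892, "tz": 0.43, "wx": 0, "wy": 0, "wz": -0.382, "claw": 0},
  {"tx": -0.095, "ty": 0.892, "tz": 0.43, "wx": 0, "wy": 0, "wz": -0.382, "claw": 0},
  {"tx": -0.095, "ty": 0.892, "tz": 0.43, "wx": 0, "wy": 0, "wz": -0.382, "claw": 0},
])

```text
clock: 7.25
eef_pos: [431.6, -397.8, 19.5]
tool_rot: [3.141, -0.0, 0.601]
force: [0.5, -0.1, -0.2]
width: 85.4
gripper_force: 0.0
```

```bash
python3 - <<'E'
from h import *
s=ctrl.read_state();print(s['eef_pos'],s['tool_rot'],s['force'])
p=ctrl.get_image('top')
i=p['img'].astype(int); m=((i[...,0]-i[...,2])>60)&((i[...,0]-i[...,1])>40); 
for c in ((427,292),(437,255)):
    v,u=np.nonzero(m[c[1]-16:c[1]+17,c[0]-16:c[0]+17]); u=u+c[0]-16;v=v+c[1]-16
    print(len(u),ray(p,(u.min()+u.max())/2,(v.min()+v.max())/2,10),ray(p,u.mean(),v.mean(),10),np.ptp(u),np.ptp(v))
E
```

```text
[ 431.58129155 -397.81910909   19.53971429] [ 3.14142547e+00 -3.69049071e-04  6.00849984e-01] [ 0.54666927 -0.11313773 -0.24869504]
103 [ 440.81654125 -385.01549543] [ 444.09324413 -381.30959097] 14 15
439 [ 530.96814033 -428.54231529] [ 531.04360043 -428.86171111] 22 22
```

Request:
jog_arm([
  {"tx": 0, "ty": 0, "tz": 0.03, "wx": 0, "wy": 0, "wz": 0, "claw": 0},
  {"tx": 0, "ty": 0, "tz": 0.053, "wx": 0, "wy": 0, "wz": 0, "claw": 0},
  {"tx": 0, "ty": 0, "tz": 0.06, "wx": 0, "wy": 0, "wz": 0, "claw": 0},
  {"tx": 0, "ty": 0, "tz": 0.06, "wx": 0, "wy": 0, "wz": 0, "claw": 0},
])

```text
clock: 7.7
eef_pos: [430.7, -397.9, 0.9]
tool_rot: [-3.141, 0.0, 0.6]
force: [-0.0, 0.3, -0.5]
width: 85.2
gripper_force: 0.0
```

Request:
jog_arm([
  {"tx": 0, "ty": 0, "tz": 0.01, "wx": 0, "wy": 0, "wz": 0, "claw": 0},
  {"tx": 0, "ty": 0, "tz": 0.01, "wx": 0, "wy": 0, "wz": 0, "claw": 0},
])

```text
clock: 7.9
eef_pos: [430.9, -398.1, -2.0]
tool_rot: [-3.141, 0.0, 0.6]
force: [0.5, -0.4, -0.5]
width: 85.4
gripper_force: 0.0
```

Request:
jog_arm([
  {"tx": 0, "ty": 0, "tz": 0, "wx": 0, "wy": 0, "wz": 0, "claw": 1},
  {"tx": 0, "ty": 0, "tz": 0, "wx": 0, "wy": 0, "wz": 0, "claw": 1},
  {"tx": 0, "ty": 0, "tz": 0, "wx": 0, "wy": 0, "wz": 0, "claw": 1},
  {"tx": 0, "ty": 0, "tz": 0, "wx": 0, "wy": 0, "wz": 0, "claw": 1},
  {"tx": 0, "ty": 0, "tz": 0, "wx": 0, "wy": 0, "wz": 0, "claw": 1},
])

```text
clock: 8.4
eef_pos: [431.1, -398.2, -0.8]
tool_rot: [3.141, -0.0, 0.6]
force: [-1.5, 0.6, 6.9]
width: 60.7
gripper_force: 63.2
```

Request:
jog_arm([
  {"tx": 0, "ty": 0, "tz": -0.06, "wx": 0, "wy": 0, "wz": 0, "claw": 1},
  {"tx": 0, "ty": 0, "tz": -0.15, "wx": 0, "wy": 0, "wz": 0, "claw": 1},
  {"tx": 0.1, "ty": -0.08, "tz": -0.18, "wx": 0, "wy": 0, "wz": 0, "claw": 1},
  {"tx": 0.22, "ty": -0.18, "tz": -0.18, "wx": 0, "wy": 0, "wz": 0, "claw": 1},
  {"tx": 0.31, "ty": -0.27, "tz": -0.18, "wx": 0, "wy": 0, "wz": 0, "claw": 1},
  {"tx": 0.354, "ty": -0.301, "tz": -0.18, "wx": 0, "wy": 0, "wz": 0, "claw": 1},
  {"tx": 0.354, "ty": -0.301, "tz": -0.16, "wx": 0, "wy": 0, "wz": 0, "claw": 1},
  {"tx": 0.354, "ty": -0.301, "tz": -0.12, "wx": 0, "wy": 0, "wz": 0, "claw": 1},
  {"tx": 0.354, "ty": -0.301, "tz": -0.08, "wx": 0, "wy": 0, "wz": 0, "claw": 1},
  {"tx": 0.354, "ty": -0.301, "tz": -0.055, "wx": 0, "wy": 0, "wz": 0, "claw": 1},
  {"tx": 0.354, "ty": -0.301, "tz": -0.042, "wx": 0, "wy": 0, "wz": 0, "claw": 1},
  {"tx": 0.354, "ty": -0.301, "tz": -0.042, "wx": 0, "wy": 0, "wz": 0, "claw": 1},
])

```text
clock: 9.6
eef_pos: [466.1, -264.8, 11.1]
tool_rot: [-3.141, 0.002, 0.598]
force: [-3.9, 0.5, 10.9]
width: 60.9
gripper_force: 66.2
```

Request:
jog_arm([
  {"tx": 0, "ty": 0, "tz": 0, "wx": 0, "wy": 0, "wz": 0, "claw": 1},
  {"tx": 0, "ty": 0, "tz": 0, "wx": 0, "wy": 0, "wz": 0, "claw": 1},
])

```text
clock: 9.8
eef_pos: [466.1, -264.8, 11.1]
tool_rot: [-3.141, 0.002, 0.598]
force: [-3.3, 0.7, 10.6]
width: 60.7
gripper_force: 66.1
```

Request:
jog_arm([
  {"tx": 0, "ty": 0, "tz": -0.006, "wx": 0, "wy": 0, "wz": 0, "claw": 1},
  {"tx": 0, "ty": 0, "tz": -0.006, "wx": 0, "wy": 0, "wz": 0, "claw": 1},
  {"tx": 0, "ty": 0, "tz": -0.005, "wx": 0, "wy": 0, "wz": 0, "claw": 0},
  {"tx": 0, "ty": 0, "tz": -0.005, "wx": 0, "wy": 0, "wz": 0, "claw": 0},
  {"tx": 0, "ty": 0, "tz": -0.005, "wx": 0, "wy": 0, "wz": 0, "claw": 0},
  {"tx": 0, "ty": 0, "tz": -0.06, "wx": 0, "wy": 0, "wz": 0, "claw": 0},
  {"tx": 0, "ty": 0, "tz": -0.15, "wx": 0, "wy": 0, "wz": 0, "claw": 0},
  {"tx": -0.1, "ty": 0.15, "tz": -0.3, "wx": 0, "wy": 0, "wz": 0, "claw": 0},
  {"tx": -0.18, "ty": 0.3, "tz": -0.3, "wx": 0, "wy": 0, "wz": 0, "claw": 0},
  {"tx": -0.18, "ty": 0.4, "tz": -0.3, "wx": 0, "wy": 0, "wz": 0, "claw": 0},
  {"tx": -0.18, "ty": 0.4, "tz": -0.3, "wx": 0, "wy": 0, "wz": 0, "claw": 0},
])

```text
clock: 10.9
eef_pos: [492.2, -401.9, 102.4]
tool_rot: [3.131, 0.0, 0.593]
force: [-0.6, -0.1, -0.3]
width: 85.2
gripper_force: 0.0
```

```bash
cat >> h.py <<'E'
def brown(p,win,z):
    i=p['img'].astype(int); m=((i[...,0]-i[...,2])>60)&((i[...,0]-i[...,1])>40)
    k=np.zeros((480,640),np.uint8); k[win[1]:win[3],win[0]:win[2]]=m[win[1]:win[3],win[0]:win[2]]
    n,l,s,c=cv2.connectedComponentsWithStats(k); j=1+np.argmax(s[1:,4]); x,y,w,h,a=s[j]
    return ray(p,*c[j],z).round(1),ray(p,x+(w-1)/2,y+(h-1)/2,z).round(1),w,h
E
python3 - <<'E'
from h import *
s=ctrl.read_state();print(s['eef_pos'],s['tool_rot'],s['force'])
p=ctrl.get_image('top');save(p,'t2')
print(brown(p,(350,250,410,310),22),brown(p,(415,235,460,275),10))
print('plate',locate(p,(340,240,415,315),10,40,12))
E
```

```text
[ 492.16975708 -401.90021308  102.43287866] [3.13147205e+00 1.99605160e-04 5.93068480e-01] [-0.60501242 -0.14693934 -0.33975288]
(array([ 467.8, -263.1]), array([ 468.6, -263.3]), np.int32(24), np.int32(23)) (array([ 540. , -423.7]), array([ 533.7, -428.6]), np.int32(23), np.int32(21))
plate (array([ 467.7, -263.7]), array([ 467.3, -264.1]), 'dia', np.float64(161.4), 'z', 15.0)
```

View pics/t2.png

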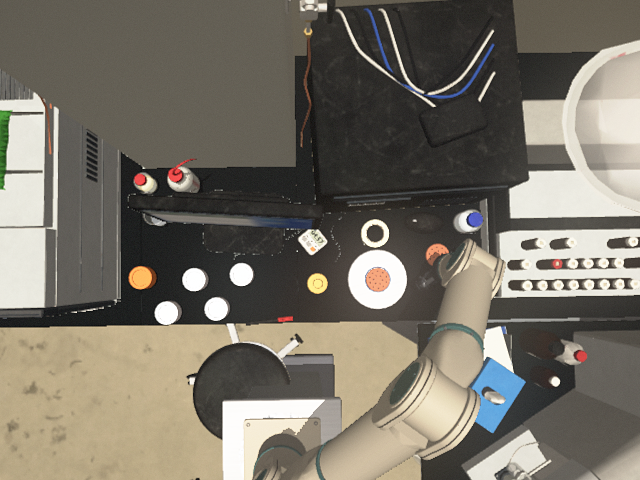

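Request:
jog_arm([
  {"tx": 0.02, "ty": 0.08, "tz": 0, "wx": 0, "wy": 0, "wz": 0, "claw": 0},
  {"tx": 0.042, "ty": 0.174, "tz": 0, "wx": 0, "wy": 0, "wz": 0, "claw": 0},
  {"tx": 0.042, "ty": 0.174, "tz": 0.08, "wx": 0, "wy": 0, "wz": 0, "claw": 0},
  {"tx": 0.042, "ty": 0.174, "tz": 0.18, "wx": 0, "wy": 0, "wz": 0, "claw": 0},
  {"tx": 0.042, "ty": 0.174, "tz": 0.25, "wx": 0, "wy": 0, "wz": 0, "claw": 0},
  {"tx": 0.042, "ty": 0.174, "tz": 0.27, "wx": 0, "wy": 0, "wz": 0, "claw": 0},
  {"tx": 0.042, "ty": 0.174, "tz": 0.27, "wx": 0, "wy": 0, "wz": 0, "claw": 0},
])

```text
clock: 11.65
eef_pos: [530.1, -427.4, 18.6]
tool_rot: [-3.138, 0.0, 0.601]
force: [0.1, -0.4, -0.9]
width: 85.5
gripper_force: 0.0
```

Request:
jog_arm([
  {"tx": 0, "ty": 0.005, "tz": 0.03, "wx": 0, "wy": 0, "wz": 0, "claw": 0},
  {"tx": 0, "ty": 0.005, "tz": 0.055, "wx": 0, "wy": 0, "wz": 0, "claw": 0},
  {"tx": 0, "ty": 0.005, "tz": 0.068, "wx": 0, "wy": 0, "wz": 0, "claw": 0},
  {"tx": 0, "ty": 0.005, "tz": 0.068, "wx": 0, "wy": 0, "wz": 0, "claw": 0},
  {"tx": 0, "ty": 0.005, "tz": 0.068, "wx": 0, "wy": 0, "wz": 0, "claw": 1},
  {"tx": 0, "ty": 0.005, "tz": 0.068, "wx": 0, "wy": 0, "wz": 0, "claw": 1},
  {"tx": 0, "ty": 0.005, "tz": 0.068, "wx": 0, "wy": 0, "wz": 0, "claw": 1},
  {"tx": 0, "ty": 0.005, "tz": 0.068, "wx": 0, "wy": 0, "wz": 0, "claw": 1},
  {"tx": 0, "ty": 0.005, "tz": 0.068, "wx": 0, "wy": 0, "wz": 0, "claw": 1},
])

```text
clock: 12.55
eef_pos: [532.0, -430.8, 0.8]
tool_rot: [3.14, -0.0, 0.6]
force: [-1.5, 0.8, 4.2]
width: 60.4
gripper_force: 63.4
```

Request:
jog_arm([
  {"tx": 0, "ty": 0, "tz": -0.08, "wx": 0, "wy": 0, "wz": 0, "claw": 1},
  {"tx": 0, "ty": 0, "tz": -0.2, "wx": 0, "wy": 0, "wz": 0, "claw": 1},
  {"tx": 0.03, "ty": -0.12, "tz": -0.22, "wx": 0, "wy": 0, "wz": 0, "claw": 1},
  {"tx": 0.06, "ty": -0.26, "tz": -0.22, "wx": 0, "wy": 0, "wz": 0, "claw": 1},
  {"tx": 0.1, "ty": -0.4, "tz": -0.22, "wx": 0, "wy": 0, "wz": 0, "claw": 1},
  {"tx": 0.12, "ty": -0.5, "tz": -0.22, "wx": 0, "wy": 0, "wz": 0, "claw": 1},
  {"tx": 0.139, "ty": -0.56, "tz": -0.22, "wx": 0, "wy": 0, "wz": 0, "claw": 1},
  {"tx": 0.139, "ty": -0.58, "tz": -0.2, "wx": 0, "wy": 0, "wz": 0, "claw": 1},
  {"tx": 0.139, "ty": -0.58, "tz": -0.15, "wx": 0, "wy": 0, "wz": 0, "claw": 1},
  {"tx": 0.139, "ty": -0.58, "tz": -0.1, "wx": 0, "wy": 0, "wz": 0, "claw": 1},
  {"tx": 0.139, "ty": -0.58, "tz": -0.09, "wx": 0, "wy": 0, "wz": 0, "claw": 1},
  {"tx": 0.139, "ty": -0.58, "tz": -0.09, "wx": 0, "wy": 0, "wz": 0, "claw": 1},
])

```text
clock: 13.75
eef_pos: [467.5, -264.0, 25.9]
tool_rot: [-3.141, 0.001, 0.599]
force: [0.6, 0.5, 0.2]
width: 60.3
gripper_force: 64.9
```

Request:
jog_arm([
  {"tx": 0, "ty": 0, "tz": 0.006, "wx": 0, "wy": 0, "wz": 0, "claw": 1},
  {"tx": 0, "ty": 0, "tz": 0.01, "wx": 0, "wy": 0, "wz": 0, "claw": 1},
  {"tx": 0, "ty": 0, "tz": 0.01, "wx": 0, "wy": 0, "wz": 0, "claw": 1},
])

```text
clock: 14.05
eef_pos: [467.9, -263.5, 23.7]
tool_rot: [3.141, -0.0, 0.6]
force: [0.1, 0.1, -0.6]
width: 60.1
gripper_force: 64.9
```

Release, rise, then turn to yaw 0 and head toward the cups.

Request:
jog_arm([
  {"tx": 0, "ty": 0, "tz": 0.003, "wx": 0, "wy": 0, "wz": 0, "claw": 1},
  {"tx": 0, "ty": 0, "tz": 0.003, "wx": 0, "wy": 0, "wz": 0, "claw": 0},
  {"tx": 0, "ty": 0, "tz": 0.003, "wx": 0, "wy": 0, "wz": 0, "claw": 0},
  {"tx": 0, "ty": 0, "tz": 0.003, "wx": 0, "wy": 0, "wz": 0, "claw": 0},
  {"tx": 0, "ty": 0, "tz": 0.003, "wx": 0, "wy": 0, "wz": 0, "claw": 0},
  {"tx": 0, "ty": 0, "tz": -0.08, "wx": 0, "wy": 0, "wz": 0, "claw": 0},
  {"tx": 0, "ty": 0, "tz": -0.2, "wx": 0, "wy": 0, "wz": 0.05, "claw": 0},
  {"tx": 0, "ty": 0, "tz": -0.35, "wx": 0, "wy": 0, "wz": 0.14, "claw": 0},
  {"tx": 0, "ty": 0, "tz": -0.45, "wx": 0, "wy": 0, "wz": 0.23, "claw": 0},
  {"tx": 0, "ty": 0, "tz": -0.5, "wx": 0, "wy": 0, "wz": 0.32, "claw": 0},
  {"tx": 0, "ty": 0, "tz": -0.5, "wx": 0, "wy": 0, "wz": 0.382, "claw": 0},
  {"tx": 0, "ty": 0, "tz": -0.5, "wx": 0, "wy": 0, "wz": 0.382, "claw": 0},
])

```text
clock: 15.25
eef_pos: [468.0, -263.1, 174.1]
tool_rot: [3.141, -0.001, 0.0]
force: [0.5, 0.4, -0.7]
width: 85.8
gripper_force: 0.0
```

Request:
jog_arm([
  {"tx": 0, "ty": -0.1, "tz": 0, "wx": 0, "wy": 0, "wz": 0, "claw": 0},
  {"tx": 0, "ty": -0.25, "tz": 0, "wx": 0, "wy": 0, "wz": 0, "claw": 0},
  {"tx": 0, "ty": -0.4, "tz": 0, "wx": 0, "wy": 0, "wz": 0, "claw": 0},
  {"tx": 0, "ty": -0.55, "tz": 0, "wx": 0, "wy": 0, "wz": 0, "claw": 0},
  {"tx": 0, "ty": -0.7, "tz": 0, "wx": 0, "wy": 0, "wz": 0, "claw": 0},
  {"tx": 0, "ty": -0.8, "tz": 0, "wx": 0, "wy": 0, "wz": 0, "claw": 0},
  {"tx": 0, "ty": -0.8, "tz": 0, "wx": 0, "wy": 0, "wz": 0, "claw": 0},
  {"tx": 0, "ty": -0.8, "tz": 0, "wx": 0, "wy": 0, "wz": 0, "claw": 0},
])

```text
clock: 16.05
eef_pos: [467.4, -22.9, 173.0]
tool_rot: [3.141, 0.001, 0.004]
force: [-0.1, 0.5, 0.4]
width: 85.1
gripper_force: 0.0
```

```bash
python3 - <<'E'
from h import *
s=ctrl.read_state();print(s['eef_pos'],s['tool_rot'],s['force'])
p=ctrl.get_image('top');save(p,'t3')
print(brown(p,(350,250,410,310),32))
w=world(p)[...,2];print('z top disc',np.nanmedian(w[277:283,375:381]))
print('knob',locate(p,(295,260,340,305),44,62,52))
for n,c in dict(a=(217,309),b=(241,274),c=(168,313),d=(195,280)).items(): print(n,locate(p,(c[0]-18,c[1]-18,c[0]+18,c[1]+18),46,62,50))
E
```

```text
[467.394876   -22.88753922 173.04487199] [3.14127133e+00 8.86053526e-04 3.60323535e-03] [-0.05253707  0.46678779  0.4178557 ]
(array([ 467.5, -262.2]), array([ 467.3, -262. ]), np.int32(24), np.int32(24))
z top disc 32.58420721245693
knob (array([420.7, -78.2]), array([420.7, -78.1]), 'dia', np.float64(24.6), 'z', 52.8)
a (array([397.6, 166.6]), array([397.4, 166.5]), 'dia', np.float64(61.1), 'z', 50.8)
b (array([486.9, 100.2]), array([486.6,  99.9]), 'dia', np.float64(60.0), 'z', 50.8)
c (array([389.3, 296.9]), array([388.8, 296.5]), 'dia', np.float64(61.7), 'z', 50.7)
d (array([476.1, 224.2]), array([475.1, 224.5]), 'dia', np.float64(60.4), 'z', 51.3)
```

Request:
jog_arm([
  {"tx": 0.02, "ty": -0.13, "tz": 0, "wx": 0, "wy": 0, "wz": 0, "claw": 0},
  {"tx": 0.04, "ty": -0.27, "tz": 0, "wx": 0, "wy": 0, "wz": 0, "claw": 0},
  {"tx": 0.064, "ty": -0.37, "tz": 0.05, "wx": 0, "wy": 0, "wz": 0, "claw": 0},
  {"tx": 0.064, "ty": -0.41, "tz": 0.15, "wx": 0, "wy": 0, "wz": 0, "claw": 0},
  {"tx": 0.064, "ty": -0.41, "tz": 0.25, "wx": 0, "wy": 0, "wz": 0, "claw": 0},
  {"tx": 0.064, "ty": -0.41, "tz": 0.37, "wx": 0, "wy": 0, "wz": 0, "claw": 0},
  {"tx": 0.064, "ty": -0.41, "tz": 0.48, "wx": 0, "wy": 0, "wz": 0, "claw": 0},
  {"tx": 0.064, "ty": -0.41, "tz": 0.56, "wx": 0, "wy": 0, "wz": 0, "claw": 0},
  {"tx": 0.064, "ty": -0.41, "tz": 0.56, "wx": 0, "wy": 0, "wz": 0, "claw": 0},
  {"tx": 0.064, "ty": -0.41, "tz": 0.56, "wx": 0, "wy": 0, "wz": 0, "claw": 0},
])

```text
clock: 17.1
eef_pos: [487.1, 98.2, 5.4]
tool_rot: [3.141, 0.001, -0.002]
force: [0.4, -0.3, 0.5]
width: 85.4
gripper_force: 0.0
```

Request:
jog_arm([
  {"tx": 0, "ty": 0, "tz": 0, "wx": 0, "wy": 0, "wz": 0, "claw": 1},
  {"tx": 0, "ty": 0, "tz": 0, "wx": 0, "wy": 0, "wz": 0, "claw": 1},
  {"tx": 0, "ty": 0, "tz": 0, "wx": 0, "wy": 0, "wz": 0, "claw": 1},
  {"tx": 0, "ty": 0, "tz": 0, "wx": 0, "wy": 0, "wz": 0, "claw": 1},
  {"tx": 0, "ty": 0, "tz": 0, "wx": 0, "wy": 0, "wz": 0, "claw": 1},
  {"tx": 0, "ty": 0, "tz": 0, "wx": 0, "wy": 0, "wz": 0, "claw": 1},
])

```text
clock: 17.7
eef_pos: [488.1, 99.6, 7.3]
tool_rot: [-3.141, -0.003, 0.0]
force: [-1.0, -2.0, 6.8]
width: 60.3
gripper_force: 63.7
```

Request:
jog_arm([
  {"tx": 0, "ty": 0, "tz": -0.08, "wx": 0, "wy": 0, "wz": 0, "claw": 1},
  {"tx": 0, "ty": 0, "tz": -0.2, "wx": 0, "wy": 0, "wz": 0, "claw": 1},
  {"tx": 0, "ty": 0, "tz": -0.33, "wx": 0, "wy": 0, "wz": 0, "claw": 1},
  {"tx": -0.01, "ty": 0.12, "tz": -0.38, "wx": 0, "wy": 0, "wz": 0, "claw": 1},
  {"tx": -0.02, "ty": 0.27, "tz": -0.38, "wx": 0, "wy": 0, "wz": 0, "claw": 1},
  {"tx": -0.03, "ty": 0.42, "tz": -0.38, "wx": 0, "wy": 0, "wz": 0, "claw": 1},
  {"tx": -0.04, "ty": 0.57, "tz": -0.38, "wx": 0, "wy": 0, "wz": 0, "claw": 1},
  {"tx": -0.05, "ty": 0.72, "tz": -0.38, "wx": 0, "wy": 0, "wz": 0, "claw": 1},
  {"tx": -0.06, "ty": 0.84, "tz": -0.38, "wx": 0, "wy": 0, "wz": 0, "claw": 1},
  {"tx": -0.062, "ty": 0.95, "tz": -0.38, "wx": 0, "wy": 0, "wz": 0, "claw": 1},
  {"tx": -0.062, "ty": 1.0, "tz": -0.38, "wx": 0, "wy": 0, "wz": 0, "claw": 1},
  {"tx": -0.062, "ty": 1.0, "tz": -0.38, "wx": 0, "wy": 0, "wz": 0, "claw": 1},
])

```text
clock: 18.9
eef_pos: [468.2, -203.6, 120.6]
tool_rot: [3.139, -0.002, -0.005]
force: [-0.1, -0.0, -1.3]
width: 60.0
gripper_force: 65.1
```

Request:
jog_arm([
  {"tx": 0, "ty": 0.07, "tz": 0, "wx": 0, "wy": 0, "wz": 0, "claw": 1},
  {"tx": 0, "ty": 0.14, "tz": 0, "wx": 0, "wy": 0, "wz": 0, "claw": 1},
  {"tx": 0, "ty": 0.19, "tz": 0, "wx": 0, "wy": 0, "wz": 0, "claw": 1},
  {"tx": 0, "ty": 0.207, "tz": 0, "wx": 0, "wy": 0, "wz": 0, "claw": 1},
  {"tx": 0, "ty": 0.207, "tz": 0.08, "wx": 0, "wy": 0, "wz": 0, "claw": 1},
  {"tx": 0, "ty": 0.207, "tz": 0.16, "wx": 0, "wy": 0, "wz": 0, "claw": 1},
  {"tx": 0, "ty": 0.207, "tz": 0.22, "wx": 0, "wy": 0, "wz": 0, "claw": 1},
  {"tx": 0, "ty": 0.207, "tz": 0.25, "wx": 0, "wy": 0, "wz": 0, "claw": 1},
  {"tx": 0, "ty": 0.207, "tz": 0.25, "wx": 0, "wy": 0, "wz": 0, "claw": 1},
  {"tx": 0, "ty": 0.207, "tz": 0.25, "wx": 0, "wy": 0, "wz": 0, "claw": 1},
])

```text
clock: 19.9
eef_pos: [468.7, -262.0, 44.9]
tool_rot: [-3.142, -0.001, 0.001]
force: [0.5, 0.3, -1.1]
width: 60.1
gripper_force: 65.1
```

Request:
jog_arm([
  {"tx": 0, "ty": 0.002, "tz": 0.01, "wx": 0, "wy": 0, "wz": 0, "claw": 1},
  {"tx": 0, "ty": 0.002, "tz": 0.017, "wx": 0, "wy": 0, "wz": 0, "claw": 1},
  {"tx": 0, "ty": 0.002, "tz": 0.02, "wx": 0, "wy": 0, "wz": 0, "claw": 1},
  {"tx": 0, "ty": 0.002, "tz": 0.02, "wx": 0, "wy": 0, "wz": 0, "claw": 1},
])

```text
clock: 20.3
eef_pos: [468.7, -263.2, 39.4]
tool_rot: [3.141, -0.001, -0.0]
force: [-0.7, 0.2, 6.2]
width: 59.6
gripper_force: 65.8
```

Request:
jog_arm([
  {"tx": 0, "ty": 0, "tz": -0.001, "wx": 0, "wy": 0, "wz": 0, "claw": 0},
  {"tx": 0, "ty": 0, "tz": -0.001, "wx": 0, "wy": 0, "wz": 0, "claw": 0},
  {"tx": 0, "ty": 0, "tz": -0.001, "wx": 0, "wy": 0, "wz": 0, "claw": 0},
  {"tx": 0, "ty": 0, "tz": -0.001, "wx": 0, "wy": 0, "wz": 0, "claw": 0},
  {"tx": 0, "ty": 0, "tz": -0.04, "wx": 0, "wy": 0, "wz": 0, "claw": 0},
  {"tx": 0, "ty": 0, "tz": -0.12, "wx": 0, "wy": 0, "wz": 0, "claw": 0},
  {"tx": 0, "ty": 0, "tz": -0.24, "wx": 0, "wy": 0, "wz": 0, "claw": 0},
  {"tx": 0, "ty": 0, "tz": -0.35, "wx": 0, "wy": 0, "wz": 0, "claw": 0},
  {"tx": -0.05, "ty": -0.15, "tz": -0.4, "wx": 0, "wy": 0, "wz": 0, "claw": 0},
  {"tx": -0.1, "ty": -0.3, "tz": -0.4, "wx": 0, "wy": 0, "wz": 0, "claw": 0},
  {"tx": -0.15, "ty": -0.45, "tz": -0.4, "wx": 0, "wy": 0, "wz": 0, "claw": 0},
  {"tx": -0.2, "ty": -0.6, "tz": -0.4, "wx": 0, "wy": 0, "wz": 0, "claw": 0},
])

```text
clock: 21.5
eef_pos: [407.8, -81.4, 159.4]
tool_rot: [-3.141, -0.002, -0.001]
force: [1.6, 1.1, -0.4]
width: 85.2
gripper_force: 0.0
```

```bash
python3 - <<'E'
from h import *
s=ctrl.read_state();print(s['eef_pos'],s['tool_rot'])
p=ctrl.get_image('top')
print('cup',locate(p,(355,255,400,305),75,95,82))
E
```

```text
[407.78121942 -81.44888365 159.39979364] [-3.14143926e+00 -1.79450561e-03 -7.24687030e-04]
cup (array([ 467.2, -263.1]), array([ 467.4, -263.3]), 'dia', np.float64(59.9), 'z', 82.0)
```

Request:
jog_arm([
  {"tx": -0.01, "ty": -0.12, "tz": 0, "wx": 0, "wy": 0, "wz": 0, "claw": 0},
  {"tx": -0.02, "ty": -0.28, "tz": 0, "wx": 0, "wy": 0, "wz": 0, "claw": 0},
  {"tx": -0.03, "ty": -0.44, "tz": 0, "wx": 0, "wy": 0, "wz": 0, "claw": 0},
  {"tx": -0.037, "ty": -0.6, "tz": 0, "wx": 0, "wy": 0, "wz": 0, "claw": 0},
  {"tx": -0.037, "ty": -0.74, "tz": 0, "wx": 0, "wy": 0, "wz": 0, "claw": 0},
  {"tx": -0.037, "ty": -0.833, "tz": 0.05, "wx": 0, "wy": 0, "wz": 0, "claw": 0},
  {"tx": -0.037, "ty": -0.833, "tz": 0.15, "wx": 0, "wy": 0, "wz": 0, "claw": 0},
  {"tx": -0.037, "ty": -0.833, "tz": 0.28, "wx": 0, "wy": 0, "wz": 0, "claw": 0},
  {"tx": -0.037, "ty": -0.833, "tz": 0.4, "wx": 0, "wy": 0, "wz": 0, "claw": 0},
  {"tx": -0.037, "ty": -0.833, "tz": 0.508, "wx": 0, "wy": 0, "wz": 0, "claw": 0},
  {"tx": -0.037, "ty": -0.833, "tz": 0.508, "wx": 0, "wy": 0, "wz": 0, "claw": 0},
  {"tx": -0.037, "ty": -0.833, "tz": 0.508, "wx": 0, "wy": 0, "wz": 0, "claw": 0},
])

```text
clock: 22.75
eef_pos: [399.0, 168.7, 9.3]
tool_rot: [-3.14, 0.004, 0.0]
force: [-0.4, 0.5, 0.0]
width: 85.5
gripper_force: 0.0
```

Request:
jog_arm([
  {"tx": 0, "ty": 0, "tz": 0, "wx": 0, "wy": 0, "wz": 0, "claw": 1},
  {"tx": 0, "ty": 0, "tz": 0, "wx": 0, "wy": 0, "wz": 0, "claw": 1},
  {"tx": 0, "ty": 0, "tz": 0, "wx": 0, "wy": 0, "wz": 0, "claw": 1},
  {"tx": 0, "ty": 0, "tz": 0, "wx": 0, "wy": 0, "wz": 0, "claw": 1},
  {"tx": 0, "ty": 0, "tz": 0, "wx": 0, "wy": 0, "wz": 0, "claw": 1},
  {"tx": 0, "ty": 0, "tz": 0, "wx": 0, "wy": 0, "wz": 0, "claw": 1},
])

```text
clock: 23.35
eef_pos: [398.8, 168.8, 10.2]
tool_rot: [-3.14, 0.004, -0.001]
force: [0.2, -0.0, 7.6]
width: 59.8
gripper_force: 65.4
```

Request:
jog_arm([
  {"tx": 0, "ty": 0, "tz": -0.08, "wx": 0, "wy": 0, "wz": 0, "claw": 1},
  {"tx": 0, "ty": 0, "tz": -0.2, "wx": 0, "wy": 0, "wz": 0, "claw": 1},
  {"tx": 0.02, "ty": 0, "tz": -0.35, "wx": 0, "wy": 0, "wz": 0, "claw": 1},
  {"tx": 0.07, "ty": 0.1, "tz": -0.45, "wx": 0, "wy": 0, "wz": 0, "claw": 1},
  {"tx": 0.12, "ty": 0.23, "tz": -0.45, "wx": 0, "wy": 0, "wz": 0, "claw": 1},
  {"tx": 0.17, "ty": 0.37, "tz": -0.45, "wx": 0, "wy": 0, "wz": 0, "claw": 1},
  {"tx": 0.2, "ty": 0.52, "tz": -0.45, "wx": 0, "wy": 0, "wz": 0, "claw": 1},
  {"tx": 0.23, "ty": 0.67, "tz": -0.45, "wx": 0, "wy": 0, "wz": 0, "claw": 1},
  {"tx": 0.23, "ty": 0.8, "tz": -0.45, "wx": 0, "wy": 0, "wz": 0, "claw": 1},
  {"tx": 0.23, "ty": 0.9, "tz": -0.45, "wx": 0, "wy": 0, "wz": 0, "claw": 1},
  {"tx": 0.23, "ty": 0.9, "tz": -0.45, "wx": 0, "wy": 0, "wz": 0, "claw": 1},
  {"tx": 0.23, "ty": 0.9, "tz": -0.45, "wx": 0, "wy": 0, "wz": 0, "claw": 1},
])

```text
clock: 24.55
eef_pos: [467.4, -102.1, 144.0]
tool_rot: [-3.141, 0.006, -0.003]
force: [0.1, -0.0, -0.4]
width: 60.0
gripper_force: 65.3
```

Request:
jog_arm([
  {"tx": 0, "ty": 0.1, "tz": 0, "wx": 0, "wy": 0, "wz": 0, "claw": 1},
  {"tx": 0, "ty": 0.24, "tz": 0, "wx": 0, "wy": 0, "wz": 0, "claw": 1},
  {"tx": 0.004, "ty": 0.38, "tz": 0, "wx": 0, "wy": 0, "wz": 0, "claw": 1},
  {"tx": 0.004, "ty": 0.48, "tz": 0, "wx": 0, "wy": 0, "wz": 0, "claw": 1},
  {"tx": 0.004, "ty": 0.537, "tz": 0, "wx": 0, "wy": 0, "wz": 0, "claw": 1},
  {"tx": 0.004, "ty": 0.537, "tz": 0, "wx": 0, "wy": 0, "wz": 0, "claw": 1},
  {"tx": 0.004, "ty": 0.537, "tz": 0.06, "wx": 0, "wy": 0, "wz": 0, "claw": 1},
  {"tx": 0.004, "ty": 0.537, "tz": 0.12, "wx": 0, "wy": 0, "wz": 0, "claw": 1},
  {"tx": 0.004, "ty": 0.537, "tz": 0.15, "wx": 0, "wy": 0, "wz": 0, "claw": 1},
  {"tx": 0.004, "ty": 0.537, "tz": 0.15, "wx": 0, "wy": 0, "wz": 0, "claw": 1},
  {"tx": 0.004, "ty": 0.537, "tz": 0.15, "wx": 0, "wy": 0, "wz": 0, "claw": 1},
])

```text
clock: 25.65
eef_pos: [469.2, -262.0, 99.3]
tool_rot: [-3.141, 0.005, 0.001]
force: [0.5, 0.0, -0.3]
width: 59.8
gripper_force: 65.3
```

Request:
jog_arm([
  {"tx": -0.002, "ty": 0.003, "tz": 0.01, "wx": 0, "wy": 0, "wz": 0, "claw": 1},
  {"tx": -0.002, "ty": 0.003, "tz": 0.018, "wx": 0, "wy": 0, "wz": 0, "claw": 1},
  {"tx": -0.002, "ty": 0.003, "tz": 0.023, "wx": 0, "wy": 0, "wz": 0, "claw": 1},
  {"tx": -0.002, "ty": 0.003, "tz": 0.023, "wx": 0, "wy": 0, "wz": 0, "claw": 1},
  {"tx": -0.002, "ty": 0.003, "tz": 0.023, "wx": 0, "wy": 0, "wz": 0, "claw": 1},
])

```text
clock: 26.15
eef_pos: [468.3, -263.8, 92.3]
tool_rot: [-3.141, 0.005, -0.0]
force: [0.8, 0.2, 1.0]
width: 60.2
gripper_force: 65.5
```

Request:
jog_arm([
  {"tx": 0, "ty": 0, "tz": 0.002, "wx": 0, "wy": 0, "wz": 0, "claw": 1},
  {"tx": 0, "ty": 0, "tz": 0.002, "wx": 0, "wy": 0, "wz": 0, "claw": 0},
  {"tx": 0, "ty": 0, "tz": 0.002, "wx": 0, "wy": 0, "wz": 0, "claw": 0},
  {"tx": 0, "ty": 0, "tz": 0.002, "wx": 0, "wy": 0, "wz": 0, "claw": 0},
  {"tx": 0, "ty": 0, "tz": 0.002, "wx": 0, "wy": 0, "wz": 0, "claw": 0},
  {"tx": 0, "ty": 0, "tz": -0.04, "wx": 0, "wy": 0.003, "wz": 0, "claw": 0},
  {"tx": 0, "ty": 0, "tz": -0.12, "wx": 0, "wy": 0.003, "wz": 0, "claw": 0},
  {"tx": 0, "ty": 0, "tz": -0.24, "wx": 0, "wy": 0.003, "wz": 0, "claw": 0},
  {"tx": 0, "ty": 0, "tz": -0.35, "wx": 0, "wy": 0.003, "wz": 0, "claw": 0},
  {"tx": 0, "ty": -0.15, "tz": -0.4, "wx": 0, "wy": 0.003, "wz": 0, "claw": 0},
  {"tx": 0, "ty": -0.3, "tz": -0.4, "wx": 0, "wy": 0.003, "wz": 0, "claw": 0},
  {"tx": 0, "ty": -0.45, "tz": -0.4, "wx": 0, "wy": 0.003, "wz": 0, "claw": 0},
])

```text
clock: 27.35
eef_pos: [469.0, -127.7, 213.6]
tool_rot: [-3.141, -0.002, -0.002]
force: [0.9, 1.4, 0.2]
width: 85.3
gripper_force: 0.0
```

Request:
jog_arm([
  {"tx": 0, "ty": -0.12, "tz": 0, "wx": 0, "wy": 0, "wz": 0, "claw": 0},
  {"tx": 0, "ty": -0.27, "tz": 0, "wx": 0, "wy": 0, "wz": 0, "claw": 0},
  {"tx": 0, "ty": -0.42, "tz": 0, "wx": 0, "wy": 0, "wz": 0, "claw": 0},
  {"tx": 0, "ty": -0.55, "tz": 0, "wx": 0, "wy": 0, "wz": 0, "claw": 0},
  {"tx": 0, "ty": -0.6, "tz": 0, "wx": 0, "wy": 0, "wz": 0, "claw": 0},
  {"tx": 0, "ty": -0.6, "tz": 0, "wx": 0, "wy": 0, "wz": 0, "claw": 0},
  {"tx": 0, "ty": -0.6, "tz": 0, "wx": 0, "wy": 0, "wz": 0, "claw": 0},
])

```text
clock: 28.05
eef_pos: [468.9, 50.5, 212.7]
tool_rot: [3.141, -0.0, -0.0]
force: [0.5, -1.1, -0.4]
width: 85.4
gripper_force: 0.0
```

```bash
python3 - <<'E'
from h import *
s=ctrl.read_state();print(s['eef_pos'],s['tool_rot'])
p=ctrl.get_image('top')
print('cup',locate(p,(355,255,400,305),125,142,132))
print('knob',locate(p,(295,260,340,305),44,62,52))
print('d',locate(p,(177,262,213,298),46,62,50))
E
```

```text
[468.94991334  50.51526951 212.7450792 ] [ 3.14137515e+00 -2.07888901e-04 -3.21005613e-04]
cup (array([ 467.6, -264. ]), array([ 467.8, -263.8]), 'dia', np.float64(60.0), 'z', 132.6)
knob (array([420.6, -78.4]), array([420.6, -78.1]), 'dia', np.float64(24.5), 'z', 53.3)
d (array([475.8, 224.5]), array([476. , 224.6]), 'dia', np.float64(60.6), 'z', 50.7)
```

Request:
jog_arm([
  {"tx": 0, "ty": -0.14, "tz": 0.05, "wx": 0, "wy": 0, "wz": 0, "claw": 0},
  {"tx": 0.01, "ty": -0.29, "tz": 0.1, "wx": 0, "wy": 0, "wz": 0, "claw": 0},
  {"tx": 0.02, "ty": -0.44, "tz": 0.15, "wx": 0, "wy": 0, "wz": 0, "claw": 0},
  {"tx": 0.023, "ty": -0.55, "tz": 0.2, "wx": 0, "wy": 0, "wz": 0, "claw": 0},
  {"tx": 0.023, "ty": -0.578, "tz": 0.3, "wx": 0, "wy": 0, "wz": 0, "claw": 0},
  {"tx": 0.023, "ty": -0.578, "tz": 0.4, "wx": 0, "wy": 0, "wz": 0, "claw": 0},
  {"tx": 0.023, "ty": -0.578, "tz": 0.5, "wx": 0, "wy": 0, "wz": 0, "claw": 0},
  {"tx": 0.023, "ty": -0.578, "tz": 0.6, "wx": 0, "wy": 0, "wz": 0, "claw": 0},
  {"tx": 0.023, "ty": -0.578, "tz": 0.687, "wx": 0, "wy": 0, "wz": 0, "claw": 0},
  {"tx": 0.023, "ty": -0.578, "tz": 0.687, "wx": 0, "wy": 0, "wz": 0, "claw": 0},
  {"tx": 0.023, "ty": -0.578, "tz": 0.687, "wx": 0, "wy": 0, "wz": 0, "claw": 0},
])

```text
clock: 29.2
eef_pos: [476.6, 223.0, 6.6]
tool_rot: [3.141, 0.0, -0.003]
force: [-0.6, -0.1, 0.6]
width: 85.4
gripper_force: 0.0
```

Request:
jog_arm([
  {"tx": 0, "ty": 0, "tz": 0, "wx": 0, "wy": 0, "wz": 0, "claw": 1},
  {"tx": 0, "ty": 0, "tz": 0, "wx": 0, "wy": 0, "wz": 0, "claw": 1},
  {"tx": 0, "ty": 0, "tz": 0, "wx": 0, "wy": 0, "wz": 0, "claw": 1},
  {"tx": 0, "ty": 0, "tz": 0, "wx": 0, "wy": 0, "wz": 0, "claw": 1},
  {"tx": 0, "ty": 0, "tz": 0, "wx": 0, "wy": 0, "wz": 0, "claw": 1},
  {"tx": 0, "ty": 0, "tz": 0, "wx": 0, "wy": 0, "wz": 0, "claw": 1},
])

```text
clock: 29.8
eef_pos: [476.8, 224.8, 7.9]
tool_rot: [-3.141, -0.002, 0.0]
force: [-1.4, -1.0, 6.4]
width: 58.7
gripper_force: 63.7
```

Request:
jog_arm([
  {"tx": 0, "ty": 0, "tz": -0.08, "wx": 0, "wy": 0, "wz": 0, "claw": 1},
  {"tx": 0, "ty": 0, "tz": -0.2, "wx": 0, "wy": 0, "wz": 0, "claw": 1},
  {"tx": 0, "ty": 0.02, "tz": -0.33, "wx": 0, "wy": 0, "wz": 0, "claw": 1},
  {"tx": 0, "ty": 0.12, "tz": -0.43, "wx": 0, "wy": 0, "wz": 0, "claw": 1},
  {"tx": -0.01, "ty": 0.25, "tz": -0.5, "wx": 0, "wy": 0, "wz": 0, "claw": 1},
  {"tx": -0.02, "ty": 0.39, "tz": -0.55, "wx": 0, "wy": 0, "wz": 0, "claw": 1},
  {"tx": -0.02, "ty": 0.53, "tz": -0.6, "wx": 0, "wy": 0, "wz": 0, "claw": 1},
  {"tx": -0.025, "ty": 0.67, "tz": -0.61, "wx": 0, "wy": 0, "wz": 0, "claw": 1},
  {"tx": -0.025, "ty": 0.8, "tz": -0.61, "wx": 0, "wy": 0, "wz": 0, "claw": 1},
  {"tx": -0.025, "ty": 0.9, "tz": -0.61, "wx": 0, "wy": 0, "wz": 0, "claw": 1},
  {"tx": -0.025, "ty": 0.95, "tz": -0.61, "wx": 0, "wy": 0, "wz": 0, "claw": 1},
  {"tx": -0.025, "ty": 0.95, "tz": -0.61, "wx": 0, "wy": 0, "wz": 0, "claw": 1},
])

```text
clock: 31.0
eef_pos: [468.2, -63.1, 190.2]
tool_rot: [3.141, -0.002, -0.005]
force: [-0.5, 0.5, -0.8]
width: 59.1
gripper_force: 64.7
```

Request:
jog_arm([
  {"tx": -0.002, "ty": 0.1, "tz": 0, "wx": 0, "wy": 0, "wz": 0, "claw": 1},
  {"tx": -0.002, "ty": 0.24, "tz": 0, "wx": 0, "wy": 0, "wz": 0, "claw": 1},
  {"tx": -0.002, "ty": 0.38, "tz": 0, "wx": 0, "wy": 0, "wz": 0, "claw": 1},
  {"tx": -0.002, "ty": 0.5, "tz": 0, "wx": 0, "wy": 0, "wz": 0, "claw": 1},
  {"tx": -0.002, "ty": 0.6, "tz": 0, "wx": 0, "wy": 0, "wz": 0, "claw": 1},
  {"tx": -0.002, "ty": 0.66, "tz": 0, "wx": 0, "wy": 0, "wz": 0, "claw": 1},
  {"tx": -0.002, "ty": 0.675, "tz": 0, "wx": 0, "wy": 0, "wz": 0, "claw": 1},
  {"tx": -0.002, "ty": 0.675, "tz": 0, "wx": 0, "wy": 0, "wz": 0, "claw": 1},
  {"tx": -0.002, "ty": 0.675, "tz": 0.05, "wx": 0, "wy": 0, "wz": 0, "claw": 1},
  {"tx": -0.002, "ty": 0.675, "tz": 0.1, "wx": 0, "wy": 0, "wz": 0, "claw": 1},
  {"tx": -0.002, "ty": 0.675, "tz": 0.14, "wx": 0, "wy": 0, "wz": 0, "claw": 1},
  {"tx": -0.002, "ty": 0.675, "tz": 0.14, "wx": 0, "wy": 0, "wz": 0, "claw": 1},
])

```text
clock: 32.2
eef_pos: [467.1, -260.4, 145.6]
tool_rot: [-3.139, 0.003, 0.002]
force: [0.5, 0.1, -1.0]
width: 59.3
gripper_force: 64.8
```

Request:
jog_arm([
  {"tx": 0, "ty": 0, "tz": 0, "wx": 0, "wy": 0, "wz": 0, "claw": 1},
  {"tx": 0, "ty": 0, "tz": 0, "wx": 0, "wy": 0, "wz": 0, "claw": 1},
])

```text
clock: 32.4
eef_pos: [468.0, -262.8, 147.6]
tool_rot: [3.141, -0.0, 0.0]
force: [-0.6, -0.1, -1.1]
width: 59.1
gripper_force: 64.8
```

Request:
jog_arm([
  {"tx": 0.001, "ty": 0.002, "tz": 0.01, "wx": 0, "wy": 0, "wz": 0, "claw": 1},
  {"tx": 0.001, "ty": 0.002, "tz": 0.018, "wx": 0, "wy": 0, "wz": 0, "claw": 1},
  {"tx": 0.001, "ty": 0.002, "tz": 0.024, "wx": 0, "wy": 0, "wz": 0, "claw": 1},
  {"tx": 0.001, "ty": 0.002, "tz": 0.024, "wx": 0, "wy": 0, "wz": 0, "claw": 1},
  {"tx": 0.001, "ty": 0.002, "tz": 0.024, "wx": 0, "wy": 0, "wz": 0, "claw": 1},
])

```text
clock: 32.9
eef_pos: [468.0, -263.6, 139.9]
tool_rot: [-3.142, 0.0, -0.0]
force: [0.4, -0.1, 1.5]
width: 59.0
gripper_force: 64.8
```

Request:
jog_arm([
  {"tx": 0, "ty": 0, "tz": 0.001, "wx": 0, "wy": 0, "wz": 0, "claw": 1},
  {"tx": 0, "ty": 0, "tz": 0.001, "wx": 0, "wy": 0, "wz": 0, "claw": 0},
  {"tx": 0, "ty": 0, "tz": 0.001, "wx": 0, "wy": 0, "wz": 0, "claw": 0},
  {"tx": 0, "ty": 0, "tz": 0.001, "wx": 0, "wy": 0, "wz": 0, "claw": 0},
  {"tx": 0, "ty": 0, "tz": 0.001, "wx": 0, "wy": 0, "wz": 0, "claw": 0},
  {"tx": 0, "ty": 0, "tz": -0.04, "wx": 0, "wy": 0, "wz": 0, "claw": 0},
  {"tx": 0, "ty": 0, "tz": -0.12, "wx": 0, "wy": 0, "wz": 0, "claw": 0},
  {"tx": 0, "ty": 0, "tz": -0.24, "wx": 0, "wy": 0, "wz": 0, "claw": 0},
  {"tx": 0, "ty": 0, "tz": -0.3, "wx": 0, "wy": 0, "wz": 0, "claw": 0},
  {"tx": -0.04, "ty": -0.15, "tz": -0.3, "wx": 0, "wy": 0, "wz": 0, "claw": 0},
  {"tx": -0.08, "ty": -0.3, "tz": -0.3, "wx": 0, "wy": 0, "wz": 0, "claw": 0},
  {"tx": -0.12, "ty": -0.45, "tz": -0.3, "wx": 0, "wy": 0, "wz": 0, "claw": 0},
])

```text
clock: 34.1
eef_pos: [431.5, -127.4, 230.7]
tool_rot: [-3.141, -0.001, -0.002]
force: [0.6, 0.7, 1.0]
width: 84.9
gripper_force: 0.0
```

Request:
jog_arm([
  {"tx": -0.04, "ty": -0.14, "tz": 0, "wx": 0, "wy": 0, "wz": 0, "claw": 0},
  {"tx": -0.08, "ty": -0.29, "tz": 0, "wx": 0, "wy": 0, "wz": 0, "claw": 0},
  {"tx": -0.1, "ty": -0.44, "tz": 0, "wx": 0, "wy": 0, "wz": 0, "claw": 0},
  {"tx": -0.12, "ty": -0.59, "tz": 0, "wx": 0, "wy": 0, "wz": 0, "claw": 0},
  {"tx": -0.14, "ty": -0.74, "tz": 0.1, "wx": 0, "wy": 0, "wz": 0, "claw": 0},
  {"tx": -0.14, "ty": -0.88, "tz": 0.2, "wx": 0, "wy": 0, "wz": 0, "claw": 0},
  {"tx": -0.14, "ty": -0.97, "tz": 0.3, "wx": 0, "wy": 0, "wz": 0, "claw": 0},
  {"tx": -0.14, "ty": -1.0, "tz": 0.35, "wx": 0, "wy": 0, "wz": 0, "claw": 0},
  {"tx": -0.14, "ty": -1.0, "tz": 0.35, "wx": 0, "wy": 0, "wz": 0, "claw": 0},
  {"tx": -0.14, "ty": -1.0, "tz": 0.35, "wx": 0, "wy": 0, "wz": 0, "claw": 0},
  {"tx": -0.14, "ty": -1.0, "tz": 0.35, "wx": 0, "wy": 0, "wz": 0, "claw": 0},
])

```text
clock: 35.2
eef_pos: [390.9, 170.6, 126.2]
tool_rot: [-3.141, -0.001, -0.002]
force: [0.8, -0.3, -0.2]
width: 85.3
gripper_force: 0.0
```

```bash
python3 - <<'E'
from h import *
s=ctrl.read_state();print(s['eef_pos'],s['tool_rot'])
p=ctrl.get_image('top')
print('cup',locate(p,(355,255,400,305),175,192,182))
print('c',locate(p,(150,295,186,331),46,62,50))
E
```

```text
[390.94454415 170.60106602 126.2167575 ] [-3.14076475e+00 -1.47289104e-03 -2.36900571e-03]
cup (array([ 466.6, -263.5]), array([ 466.2, -263.4]), 'dia', np.float64(60.2), 'z', 182.0)
c (array([402.7, 319.1]), array([401.2, 318.8]), 'dia', np.float64(33.2), 'z', 51.4)
```

Request:
jog_arm([
  {"tx": 0, "ty": -0.12, "tz": 0, "wx": 0, "wy": 0, "wz": 0, "claw": 0},
  {"tx": -0.005, "ty": -0.27, "tz": 0, "wx": 0, "wy": 0, "wz": 0, "claw": 0},
  {"tx": -0.005, "ty": -0.38, "tz": 0, "wx": 0, "wy": 0, "wz": 0, "claw": 0},
  {"tx": -0.005, "ty": -0.419, "tz": 0, "wx": 0, "wy": 0, "wz": 0, "claw": 0},
  {"tx": -0.005, "ty": -0.419, "tz": 0.1, "wx": 0, "wy": 0, "wz": 0, "claw": 0},
  {"tx": -0.005, "ty": -0.419, "tz": 0.2, "wx": 0, "wy": 0, "wz": 0, "claw": 0},
  {"tx": -0.005, "ty": -0.419, "tz": 0.3, "wx": 0, "wy": 0, "wz": 0, "claw": 0},
  {"tx": -0.005, "ty": -0.419, "tz": 0.398, "wx": 0, "wy": 0, "wz": 0, "claw": 0},
  {"tx": -0.005, "ty": -0.419, "tz": 0.398, "wx": 0, "wy": 0, "wz": 0, "claw": 0},
  {"tx": -0.005, "ty": -0.419, "tz": 0.398, "wx": 0, "wy": 0, "wz": 0, "claw": 0},
])

```text
clock: 36.25
eef_pos: [389.2, 296.0, 6.4]
tool_rot: [3.141, 0.0, -0.002]
force: [0.6, -0.9, 0.7]
width: 85.4
gripper_force: 0.0
```

Request:
jog_arm([
  {"tx": 0, "ty": 0, "tz": 0, "wx": 0, "wy": 0, "wz": 0, "claw": 1},
  {"tx": 0, "ty": 0, "tz": 0, "wx": 0, "wy": 0, "wz": 0, "claw": 1},
  {"tx": 0, "ty": 0, "tz": 0, "wx": 0, "wy": 0, "wz": 0, "claw": 1},
  {"tx": 0, "ty": 0, "tz": 0, "wx": 0, "wy": 0, "wz": 0, "claw": 1},
  {"tx": 0, "ty": 0, "tz": 0, "wx": 0, "wy": 0, "wz": 0, "claw": 1},
  {"tx": 0, "ty": 0, "tz": 0, "wx": 0, "wy": 0, "wz": 0, "claw": 1},
])

```text
clock: 36.85
eef_pos: [389.4, 297.6, 7.6]
tool_rot: [-3.14, -0.002, -0.0]
force: [-1.3, -1.4, 10.9]
width: 60.6
gripper_force: 62.8
```

Request:
jog_arm([
  {"tx": 0, "ty": 0, "tz": -0.08, "wx": 0, "wy": 0, "wz": 0, "claw": 1},
  {"tx": 0, "ty": 0, "tz": -0.2, "wx": 0, "wy": 0, "wz": 0, "claw": 1},
  {"tx": 0.02, "ty": 0.02, "tz": -0.33, "wx": 0, "wy": 0, "wz": 0, "claw": 1},
  {"tx": 0.06, "ty": 0.12, "tz": -0.43, "wx": 0, "wy": 0, "wz": 0, "claw": 1},
  {"tx": 0.1, "ty": 0.25, "tz": -0.5, "wx": 0, "wy": 0, "wz": 0, "claw": 1},
  {"tx": 0.14, "ty": 0.38, "tz": -0.57, "wx": 0, "wy": 0, "wz": 0, "claw": 1},
  {"tx": 0.18, "ty": 0.51, "tz": -0.64, "wx": 0, "wy": 0, "wz": 0, "claw": 1},
  {"tx": 0.22, "ty": 0.64, "tz": -0.7, "wx": 0, "wy": 0, "wz": 0, "claw": 1},
  {"tx": 0.24, "ty": 0.78, "tz": -0.73, "wx": 0, "wy": 0, "wz": 0, "claw": 1},
  {"tx": 0.26, "ty": 0.9, "tz": -0.74, "wx": 0, "wy": 0, "wz": 0, "claw": 1},
  {"tx": 0.262, "ty": 1.0, "tz": -0.74, "wx": 0, "wy": 0, "wz": 0, "claw": 1},
  {"tx": 0.262, "ty": 1.0, "tz": -0.74, "wx": 0, "wy": 0, "wz": 0, "claw": 1},
])

```text
clock: 38.05
eef_pos: [467.0, -7.7, 229.1]
tool_rot: [3.14, -0.002, -0.008]
force: [-0.0, -0.1, -0.4]
width: 59.9
gripper_force: 65.1
```

Request:
jog_arm([
  {"tx": 0, "ty": 0.12, "tz": 0, "wx": 0, "wy": 0, "wz": 0, "claw": 1},
  {"tx": 0, "ty": 0.26, "tz": 0, "wx": 0, "wy": 0, "wz": 0, "claw": 1},
  {"tx": 0, "ty": 0.4, "tz": 0, "wx": 0, "wy": 0, "wz": 0, "claw": 1},
  {"tx": 0, "ty": 0.54, "tz": 0, "wx": 0, "wy": 0, "wz": 0, "claw": 1},
  {"tx": 0, "ty": 0.66, "tz": 0, "wx": 0, "wy": 0, "wz": 0, "claw": 1},
  {"tx": 0, "ty": 0.76, "tz": 0, "wx": 0, "wy": 0, "wz": 0, "claw": 1},
  {"tx": 0, "ty": 0.83, "tz": 0, "wx": 0, "wy": 0, "wz": 0, "claw": 1},
  {"tx": 0, "ty": 0.86, "tz": 0, "wx": 0, "wy": 0, "wz": 0, "claw": 1},
  {"tx": 0, "ty": 0.869, "tz": 0, "wx": 0, "wy": 0, "wz": 0, "claw": 1},
  {"tx": 0, "ty": 0.869, "tz": 0, "wx": 0, "wy": 0, "wz": 0, "claw": 1},
  {"tx": 0, "ty": 0.869, "tz": 0, "wx": 0, "wy": 0, "wz": 0, "claw": 1},
  {"tx": 0, "ty": 0.869, "tz": 0, "wx": 0, "wy": 0, "wz": 0, "claw": 1},
])

```text
clock: 39.25
eef_pos: [467.3, -262.1, 227.4]
tool_rot: [-3.141, 0.001, 0.002]
force: [-0.2, -0.5, -1.7]
width: 60.2
gripper_force: 65.1
```

Request:
jog_arm([
  {"tx": 0, "ty": 0.002, "tz": 0.04, "wx": 0, "wy": 0, "wz": 0, "claw": 1},
  {"tx": 0, "ty": 0.002, "tz": 0.08, "wx": 0, "wy": 0, "wz": 0, "claw": 1},
  {"tx": 0, "ty": 0.002, "tz": 0.1, "wx": 0, "wy": 0, "wz": 0, "claw": 1},
  {"tx": 0, "ty": 0.002, "tz": 0.1, "wx": 0, "wy": 0, "wz": 0, "claw": 1},
  {"tx": 0, "ty": 0.002, "tz": 0.1, "wx": 0, "wy": 0, "wz": 0, "claw": 1},
])

```text
clock: 39.75
eef_pos: [466.9, -264.2, 197.1]
tool_rot: [-3.141, 0.001, -0.001]
force: [-0.2, 0.5, -0.3]
width: 60.0
gripper_force: 65.1
```

Request:
jog_arm([
  {"tx": 0.002, "ty": 0, "tz": 0.01, "wx": 0, "wy": 0, "wz": 0, "claw": 1},
  {"tx": 0.002, "ty": 0, "tz": 0.018, "wx": 0, "wy": 0, "wz": 0, "claw": 1},
  {"tx": 0.002, "ty": 0, "tz": 0.024, "wx": 0, "wy": 0, "wz": 0, "claw": 1},
  {"tx": 0.002, "ty": 0, "tz": 0.024, "wx": 0, "wy": 0, "wz": 0, "claw": 1},
  {"tx": 0.002, "ty": 0, "tz": 0.024, "wx": 0, "wy": 0, "wz": 0, "claw": 1},
])

```text
clock: 40.25
eef_pos: [467.6, -264.2, 190.2]
tool_rot: [-3.141, 0.001, -0.0]
force: [0.1, -0.8, -0.3]
width: 60.2
gripper_force: 65.1
```

Not clearly in contact; 1 mm more.

Request:
jog_arm([
  {"tx": 0, "ty": -0.001, "tz": 0.003, "wx": 0, "wy": 0, "wz": 0, "claw": 1},
  {"tx": 0, "ty": -0.001, "tz": 0.003, "wx": 0, "wy": 0, "wz": 0, "claw": 1},
])

```text
clock: 40.45
eef_pos: [467.8, -264.0, 189.7]
tool_rot: [3.141, -0.0, -0.0]
force: [0.4, 0.5, 2.6]
width: 59.9
gripper_force: 65.4
```

Request:
jog_arm([
  {"tx": 0, "ty": 0, "tz": 0, "wx": 0, "wy": 0, "wz": 0, "claw": 0},
  {"tx": 0, "ty": 0, "tz": 0, "wx": 0, "wy": 0, "wz": 0, "claw": 0},
  {"tx": 0, "ty": 0, "tz": 0, "wx": 0, "wy": 0, "wz": 0, "claw": 0},
  {"tx": 0, "ty": 0, "tz": 0, "wx": 0, "wy": 0, "wz": 0, "claw": 0},
  {"tx": 0, "ty": 0, "tz": -0.04, "wx": 0, "wy": 0, "wz": 0, "claw": 0},
  {"tx": 0, "ty": 0, "tz": -0.12, "wx": 0, "wy": 0, "wz": 0, "claw": 0},
  {"tx": 0, "ty": 0, "tz": -0.22, "wx": 0, "wy": 0, "wz": 0, "claw": 0},
  {"tx": 0, "ty": 0, "tz": -0.28, "wx": 0, "wy": 0, "wz": 0, "claw": 0},
  {"tx": -0.03, "ty": -0.1, "tz": -0.28, "wx": 0, "wy": 0, "wz": 0, "claw": 0},
  {"tx": -0.07, "ty": -0.25, "tz": -0.28, "wx": 0, "wy": 0, "wz": 0, "claw": 0},
  {"tx": -0.11, "ty": -0.4, "tz": -0.28, "wx": 0, "wy": 0, "wz": 0, "claw": 0},
  {"tx": -0.11, "ty": -0.4, "tz": -0.28, "wx": 0, "wy": 0, "wz": 0, "claw": 0},
])

```text
clock: 41.65
eef_pos: [433.4, -136.6, 273.1]
tool_rot: [-3.135, 0.003, 0.009]
force: [1.1, -0.7, -0.8]
width: 85.5
gripper_force: 0.0
```

```bash
python3 - <<'E'
from h import *
s=ctrl.read_state();print(s['eef_pos'],s['tool_rot'])
p=ctrl.get_image('top');save(p,'t4')
print('cup',locate(p,(355,255,405,305),222,245,232))
try: print('knob',locate(p,(295,260,340,305),44,62,52))
except Exception as e: print(e)
for r in ctrl.trace(p,'weight'): print(r['score'],r['extent'])
E
```

```text
[ 433.43879865 -136.58819545  273.14565932] [-3.13527662  0.00331231  0.00903161]
cup (array([ 467.3, -264.2]), array([ 467.2, -264. ]), 'dia', np.float64(60.1), 'z', 232.2)
attempt to get argmax of an empty sequence
0.48 [306.7, 297.4, 18.4, 25.8]
```

View pics/t4.png

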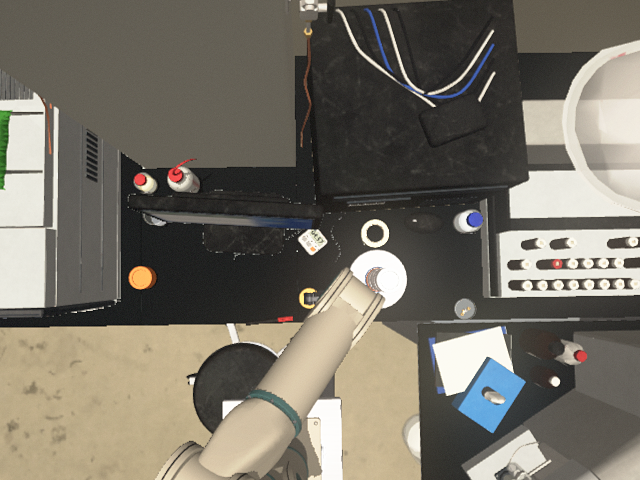

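Request:
jog_arm([
  {"tx": -0.02, "ty": -0.1, "tz": 0, "wx": 0, "wy": 0, "wz": 0, "claw": 0},
  {"tx": -0.047, "ty": -0.2, "tz": 0.05, "wx": 0, "wy": 0, "wz": 0, "claw": 0},
  {"tx": -0.047, "ty": -0.218, "tz": 0.15, "wx": 0, "wy": 0, "wz": 0, "claw": 0},
  {"tx": -0.047, "ty": -0.218, "tz": 0.28, "wx": 0, "wy": 0, "wz": 0, "claw": 0},
  {"tx": -0.047, "ty": -0.218, "tz": 0.41, "wx": 0, "wy": 0, "wz": 0, "claw": 0},
  {"tx": -0.047, "ty": -0.218, "tz": 0.53, "wx": 0, "wy": 0, "wz": 0, "claw": 0},
  {"tx": -0.047, "ty": -0.218, "tz": 0.64, "wx": 0, "wy": 0, "wz": 0, "claw": 0},
  {"tx": -0.047, "ty": -0.218, "tz": 0.74, "wx": 0, "wy": 0, "wz": 0, "claw": 0},
  {"tx": -0.047, "ty": -0.218, "tz": 0.8, "wx": 0, "wy": 0, "wz": 0, "claw": 0},
  {"tx": -0.047, "ty": -0.218, "tz": 0.818, "wx": 0, "wy": 0, "wz": 0, "claw": 0},
  {"tx": -0.047, "ty": -0.218, "tz": 0.818, "wx": 0, "wy": 0, "wz": 0, "claw": 0},
  {"tx": -0.047, "ty": -0.218, "tz": 0.818, "wx": 0, "wy": 0, "wz": 0, "claw": 0},
])

```text
clock: 42.95
eef_pos: [421.3, -79.9, 28.1]
tool_rot: [3.141, -0.0, -0.002]
force: [-0.1, 0.2, 0.1]
width: 85.5
gripper_force: 0.0
```

Request:
jog_arm([
  {"tx": 0, "ty": 0, "tz": 0, "wx": 0, "wy": 0, "wz": 0, "claw": 1},
  {"tx": 0, "ty": 0, "tz": 0, "wx": 0, "wy": 0, "wz": 0, "claw": 1},
  {"tx": 0, "ty": 0, "tz": 0, "wx": 0, "wy": 0, "wz": 0, "claw": 1},
  {"tx": 0, "ty": 0, "tz": 0, "wx": 0, "wy": 0, "wz": 0, "claw": 1},
  {"tx": 0, "ty": 0, "tz": 0, "wx": 0, "wy": 0, "wz": 0, "claw": 1},
  {"tx": 0, "ty": 0, "tz": 0, "wx": 0, "wy": 0, "wz": 0, "claw": 1},
  {"tx": 0, "ty": 0, "tz": 0, "wx": 0, "wy": 0, "wz": 0, "claw": 1},
  {"tx": 0, "ty": 0, "tz": 0, "wx": 0, "wy": 0, "wz": 0, "claw": 1},
])

```text
clock: 43.75
eef_pos: [420.6, -78.2, 28.5]
tool_rot: [-3.141, -0.0, 0.0]
force: [0.4, -0.7, 6.3]
width: 23.0
gripper_force: 58.5
```

Request:
jog_arm([
  {"tx": 0, "ty": 0, "tz": -0.08, "wx": 0, "wy": 0, "wz": 0, "claw": 1},
  {"tx": 0, "ty": 0, "tz": -0.2, "wx": 0, "wy": 0, "wz": 0, "claw": 1},
  {"tx": 0, "ty": 0, "tz": -0.34, "wx": 0, "wy": 0, "wz": 0, "claw": 1},
  {"tx": 0, "ty": 0, "tz": -0.48, "wx": 0, "wy": 0, "wz": 0, "claw": 1},
  {"tx": 0, "ty": 0, "tz": -0.62, "wx": 0, "wy": 0, "wz": 0, "claw": 1},
  {"tx": 0, "ty": 0, "tz": -0.76, "wx": 0, "wy": 0, "wz": 0, "claw": 1},
  {"tx": 0, "ty": 0, "tz": -0.88, "wx": 0, "wy": 0, "wz": 0, "claw": 1},
  {"tx": 0, "ty": 0, "tz": -0.95, "wx": 0, "wy": 0, "wz": 0, "claw": 1},
  {"tx": 0, "ty": 0, "tz": -0.95, "wx": 0, "wy": 0, "wz": 0, "claw": 1},
  {"tx": 0, "ty": 0, "tz": -0.95, "wx": 0, "wy": 0, "wz": 0, "claw": 1},
])

```text
clock: 44.75
eef_pos: [420.0, -77.7, 312.3]
tool_rot: [-3.14, 0.002, 0.001]
force: [-0.2, 0.4, -3.0]
width: 23.2
gripper_force: 59.5
```

Request:
jog_arm([
  {"tx": 0.02, "ty": 0.08, "tz": 0, "wx": 0, "wy": 0, "wz": 0, "claw": 1},
  {"tx": 0.05, "ty": 0.18, "tz": 0, "wx": 0, "wy": 0, "wz": 0, "claw": 1},
  {"tx": 0.08, "ty": 0.29, "tz": 0, "wx": 0, "wy": 0, "wz": 0, "claw": 1},
  {"tx": 0.11, "ty": 0.4, "tz": 0, "wx": 0, "wy": 0, "wz": 0, "claw": 1},
  {"tx": 0.13, "ty": 0.5, "tz": 0, "wx": 0, "wy": 0, "wz": 0, "claw": 1},
  {"tx": 0.15, "ty": 0.57, "tz": 0, "wx": 0, "wy": 0, "wz": 0, "claw": 1},
  {"tx": 0.157, "ty": 0.61, "tz": 0, "wx": 0, "wy": 0, "wz": 0, "claw": 1},
  {"tx": 0.157, "ty": 0.618, "tz": 0, "wx": 0, "wy": 0, "wz": 0, "claw": 1},
  {"tx": 0.157, "ty": 0.618, "tz": 0, "wx": 0, "wy": 0, "wz": 0, "claw": 1},
  {"tx": 0.157, "ty": 0.618, "tz": 0, "wx": 0, "wy": 0, "wz": 0, "claw": 1},
  {"tx": 0.157, "ty": 0.618, "tz": 0, "wx": 0, "wy": 0, "wz": 0, "claw": 1},
])

```text
clock: 45.85
eef_pos: [467.8, -262.4, 312.8]
tool_rot: [-3.14, 0.001, 0.002]
force: [0.7, 0.2, -2.4]
width: 23.3
gripper_force: 59.6
```

Lower to ~266, then in small steps.

Request:
jog_arm([
  {"tx": 0, "ty": 0, "tz": 0.05, "wx": 0, "wy": 0, "wz": 0, "claw": 1},
  {"tx": 0, "ty": 0, "tz": 0.1, "wx": 0, "wy": 0, "wz": 0, "claw": 1},
  {"tx": 0, "ty": 0, "tz": 0.14, "wx": 0, "wy": 0, "wz": 0, "claw": 1},
  {"tx": 0, "ty": 0, "tz": 0.156, "wx": 0, "wy": 0, "wz": 0, "claw": 1},
  {"tx": 0, "ty": 0, "tz": 0.156, "wx": 0, "wy": 0, "wz": 0, "claw": 1},
  {"tx": 0, "ty": 0, "tz": 0.165, "wx": 0, "wy": 0, "wz": 0, "claw": 1},
  {"tx": 0, "ty": 0, "tz": 0.169, "wx": 0, "wy": 0, "wz": 0, "claw": 1},
  {"tx": 0, "ty": 0, "tz": 0.169, "wx": 0, "wy": 0, "wz": 0, "claw": 1},
  {"tx": 0, "ty": 0, "tz": 0.169, "wx": 0, "wy": 0, "wz": 0, "claw": 1},
])

```text
clock: 46.75
eef_pos: [467.8, -264.0, 262.5]
tool_rot: [3.142, 0.0, -0.0]
force: [1.2, -0.9, -1.5]
width: 22.9
gripper_force: 59.6
```

Request:
jog_arm([
  {"tx": 0, "ty": 0, "tz": 0.004, "wx": 0, "wy": 0, "wz": 0, "claw": 1},
  {"tx": 0, "ty": 0, "tz": 0.007, "wx": 0, "wy": 0, "wz": 0, "claw": 1},
  {"tx": 0, "ty": 0, "tz": 0.007, "wx": 0, "wy": 0, "wz": 0, "claw": 1},
])

```text
clock: 47.05
eef_pos: [467.9, -264.0, 260.5]
tool_rot: [-3.142, -0.0, -0.0]
force: [0.9, 0.3, 1.6]
width: 23.0
gripper_force: 60.1
```

Request:
jog_arm([
  {"tx": 0, "ty": 0, "tz": 0.001, "wx": 0, "wy": 0, "wz": 0, "claw": 1},
  {"tx": 0, "ty": 0, "tz": 0.001, "wx": 0, "wy": 0, "wz": 0, "claw": 0},
  {"tx": 0, "ty": 0, "tz": 0.001, "wx": 0, "wy": 0, "wz": 0, "claw": 0},
  {"tx": 0, "ty": 0, "tz": 0.001, "wx": 0, "wy": 0, "wz": 0, "claw": 0},
  {"tx": 0, "ty": 0, "tz": 0.001, "wx": 0, "wy": 0, "wz": 0, "claw": 0},
  {"tx": 0, "ty": 0, "tz": 0.001, "wx": 0, "wy": 0, "wz": 0, "claw": 0},
  {"tx": 0, "ty": 0, "tz": 0.001, "wx": 0, "wy": 0, "wz": 0, "claw": 0},
  {"tx": 0, "ty": 0, "tz": -0.04, "wx": 0, "wy": 0, "wz": 0, "claw": 0},
  {"tx": 0, "ty": 0, "tz": -0.12, "wx": 0, "wy": 0, "wz": 0, "claw": 0},
  {"tx": 0, "ty": 0, "tz": -0.22, "wx": 0, "wy": 0, "wz": 0, "claw": 0},
  {"tx": 0, "ty": 0, "tz": -0.27, "wx": 0, "wy": 0, "wz": 0, "claw": 0},
  {"tx": 0, "ty": 0, "tz": -0.27, "wx": 0, "wy": 0, "wz": 0, "claw": 0},
])

```text
clock: 48.25
eef_pos: [468.6, -265.1, 344.0]
tool_rot: [3.139, -0.004, -0.0]
force: [-0.1, -0.5, 0.2]
width: 85.4
gripper_force: 0.0
```

Request:
jog_arm([
  {"tx": 0, "ty": -0.08, "tz": 0, "wx": 0, "wy": 0, "wz": 0, "claw": 0},
  {"tx": 0, "ty": -0.2, "tz": 0, "wx": 0, "wy": 0, "wz": 0, "claw": 0},
  {"tx": 0, "ty": -0.35, "tz": 0, "wx": 0, "wy": 0, "wz": 0, "claw": 0},
  {"tx": 0, "ty": -0.5, "tz": 0, "wx": 0, "wy": 0, "wz": 0, "claw": 0},
  {"tx": 0, "ty": -0.65, "tz": 0, "wx": 0, "wy": 0, "wz": 0, "claw": 0},
  {"tx": 0, "ty": -0.7, "tz": 0, "wx": 0, "wy": 0, "wz": 0, "claw": 0},
  {"tx": 0, "ty": -0.7, "tz": 0, "wx": 0, "wy": 0, "wz": 0, "claw": 0},
  {"tx": 0, "ty": -0.7, "tz": 0, "wx": 0, "wy": 0, "wz": 0, "claw": 0},
])

```text
clock: 49.05
eef_pos: [467.5, -54.2, 341.0]
tool_rot: [3.141, 0.001, 0.0]
force: [0.4, -0.8, -0.2]
width: 85.4
gripper_force: 0.0
```

```bash
python3 - <<'E'
from h import *
s=ctrl.read_state();print(s['eef_pos'],s['force'],s['qd'].round(2))
p=ctrl.get_image('top');save(p,'t5')
print('knob',locate(p,(355,255,405,305),274,296,284))
print('wt body',locate(p,(355,255,405,305),245,300,256))
cv2.imwrite('pics/t5c.png',cv2.resize(p['img'][200:340,280:480,::-1],(800,560),interpolation=2))
E
```

```text
[467.48483057 -54.22250769 341.01848863] [ 0.38510545 -0.77604215 -0.17503409] [ 0.03 -0.    0.01 -0.   -0.   -0.   -0.  ]
knob (array([ 467.7, -263.7]), array([ 468.5, -263.7]), 'dia', np.float64(25.6), 'z', 285.1)
wt body (array([ 468. , -263.3]), array([ 468.4, -263.4]), 'dia', np.float64(56.7), 'z', 258.4)
```

View pics/t5c.png

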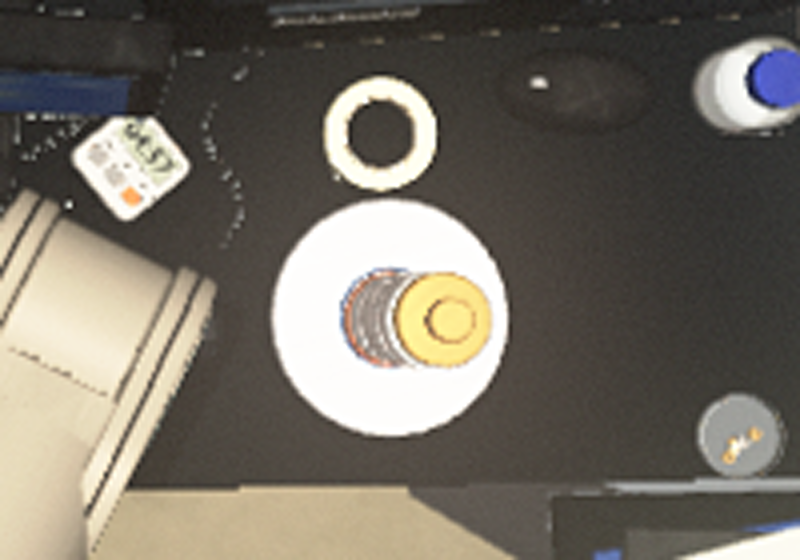

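The full tower stands on the plate (centre at about pixel 378,280 in the full picture), with the weight on top at (468, −263.5), knob height 285. That matches the expected 284, and the arm is clear.

```bash
python3 -c "
from cell import ctrl
print(ctrl.finish_job())"
```

```text
the job is handed in; nothing more can be done
None
```

I built the stack and handed the job in at about 49 s: 2 discs, 4 white cups and the brass weight, each within about 2 mm of the plate's centre by camera, standing free with the arm clear; no verdict came back.

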